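Set out the pipetting bench

ROBOT

A 7-joint arm with a two-finger parallel gripper is mounted at the origin on the work surface. World frame = base frame: x ahead of the robot, y to its left, z up, the work surface at z = 0. Lengths are in m, angles in rad, forces in N, time in s.
With the tool pointing down it reaches from about 0.35 to 0.9 m from the base axis. Payload 8.1 kg.
Tool frame: the origin (TCP) lies at the very end of the fingers, on their centre line; the grasp point (between the pads) lies 19 mm behind it; z points along the fingers, y is the direction in which the jaws open and shut (so a half turn about z gives the same grasp; the last joint's range is limited). The gripper opens to 92 mm and grips with 3 to 60 N. Pads are 19 mm wide; open, the fingers measure 130 mm over their backs; the gripper's body (75 mm by 190 mm) begins 47 mm behind the grasp point.
Start: joints at [1.145, 0.434, 0.025, 1.573, -0.012, 1.134, -0.075], TCP at [0.198, -0.593, 0.227] pointing down, gripper open.
Joint ranges: [-2.62, 2.62], [-0.44, 2.09], [-1.27, 1.32], [0.08, 2.57], [-1.32, 4.46], [0.12, 2], [-2.74, 2.74]. Speed limits (rad/s): [2.22, 2.22, 3.01, 3.01, 3.14, 3.14, 3.14].

INTERFACE

Orientations are given as a rotation vector (axis times angle).
In Python, from cell import observe, get_image, sign_off gives the robot as it stands.
- The arm moves only by the tool arm_command, never from a script. Its argument "deltas" is a list of rows, each an object with "xyz": the shift along the tool's x, y, z in cm, a list of three; "turn": the turn about the tool's z in degrees; "jaw": the closure in counts, from 0 (fully open) to 255 (shut). A call has 1 to 5 rows; each row is the pose to reach, as a shift and turn from the pose measured when the call began, along the tool's axes at that moment; what a row does not reach only later rows make up. A row lasts 1/12 s, in which the tool goes at most 41.7 mm and 7.16 degrees, less where a joint would pass 70% of its speed; a pose out of reach is approached as far as the arm can. A call with a gripper value outside its range is refused whole. The fingers move at their own pace and stop on an object; "force" is the grip in N (left out, the last holds). Time passes only in rows, so rows that repeat a pose let the fingers close. It gives the time, the measured TCP pose, the force and the opening at its end, in the units of the state.
- observe(): the state, without advancing time (a new reading comes with each control period).
- get_image(name): name is "scene" or "side" or "wrist"; returns a dict with "frame" (420x560x3 uint8, red, green, blue), "depth" (420x560 float32, m along the optical axis (not along the pixel's ray), 0 where there is no reading), "camera_matrix" (3x3 intrinsics, pixels), "cam_to_world" (4x4, takes a point from camera to world coordinates). Camera axes: x right, y up, looking along -z (the intrinsics and any distortion apply to the point x, -y, -z); pixel columns grow to the right and rows downward; lengths in m; the calibration is good to about 2 mm. A picture is of the moment at which its call begins.
- sign_off(): hands the job in, once; it reports no verdict.
The state is a dict: "clock": time; "joints": joint angles; "dq": joint speeds; "joint_efforts": joint torques, N m; "position": TCP position; "ee_rot": TCP orientation; "force": force on the tool from outside, world axes, zero at the start; "ft_torque": the same for the moment, N m; "width": opening from 0.0 (shut) to 1.0 (fully open).
Only numpy, scipy, OpenCV 4.12 (cv2) and the standard library are available. Lean on these libraries where they do the work, as an engineer would, in place of code of your own. Each camera call takes 0.05 s, during which the arm holds its last target.

TASK

Set out the bench for a pipetting run. First of all, before you touch anything else, stand the red-capped vial on the middle of the cold pack; then put the white trough midway between the tube rack and the tip box, parallel to them and no nearer or farther than they are, the blue-capped bottle behind the middle of the trough (on its far side from the robot) and the yellow waste cup beside the middle of the tip box, on its outer side away from the trough. The bottle and the cup each stand upright about 2 cm clear of their neighbour; leave the teal-capped vial, the timer and the marker pen where they are and tip nothing over.

Things in the scene. Friction and masses are not known exactly. Their poses are not given: they have to be found in the camera images.
- red_vial_mid (a point): Small amber vial with a RED cap, loose, to be moved. 28 mm in diameter, straight wall from the table to 33 mm, cap 23 mm in diameter from 39 to 56 mm; 56 mm high in all, about 35 g. The point is its centre, 28 mm above its foot; z points up along it.
- teal_vial_mid (a point): The same vial with a TEAL (blue-green) cap: a bystander, to be left standing where it is. 28 mm in diameter, 56 mm high. The point is its centre, 28 mm above its foot.
- trough_mid (a point): White open reagent trough, loose, to be moved. 120 mm long (its x axis) x 46 mm wide (its y axis) x 36 mm high, walls 4 mm, upright outer faces (50 mm wide only over the thin rims at its two ends), about 60 g; the same either way round. The point is its centre, 18 mm above its underside.
- bottle_mid (a point): White plastic bottle with a BLUE cap, loose, to be moved. 42 mm in diameter, straight wall to a height of 60 mm, cap 27 mm in diameter from 70 to 90 mm; 90 mm high in all, about 90 g. The point is its centre, 45 mm above its foot; z points up along it.
- waste_cup_mid (a point): Yellow waste cup, open at the top, loose, to be moved. Straight round wall 56 mm in outer diameter, 78 mm high, wall 3 mm, about 60 g. The point is its centre, 39 mm above its foot; z points up along it.
- rack: White rack of orange-capped sample tubes, fixed. 110 mm long (its x axis, which points away from the robot, give or take its yaw) x 58 mm wide (its y axis) x 54 mm high. Origin: centre of its underside, on the table. It stands to the left or the right of the tip box, 190 to 210 mm from it centre to centre, side by side.
- tip_box: Tip box: white box with a blue top full of small pale pipette tips, fixed. 108 mm long (its x axis, which points away from the robot, give or take its yaw) x 70 mm wide (its y axis) x 60 mm high. Origin: centre of its underside, on the table.
- cold_pack_top (a point): Cold pack: pale-blue hard flat slab, fixed. 85 mm (its x axis) x 120 mm (its y axis) x 25 mm thick, with a white plug in one end. The point is the middle of its flat top, 25 mm above the table.
- timer_mid (a point): White square timer with a grey display lying flat: a bystander, to be left alone. 62 x 62 x 16 mm. The point is its centre, 8 mm above the table.
- pen_mid (a point): Black marker pen lying on the table in front of the robot: a bystander, to be left alone. 125 mm long (its y axis), 15 mm thick. The point is its centre.
There are look-alikes about, which are no part of the job. What is meant by the part that bears waste_cup_mid is not black, and is the larger of those in its own colour.

How it is judged:
By the outcome, as a careful person would: the job done as asked, in the order asked, and still so for the second after the job is handed in, with the robot touching nothing.
It also fails if it takes over 102 s, if anything falls off the work surface, if the arm or the gripper's body presses on something with over 40 N, if the wrist force passes 120 N, or if a joint passes its speed limit or range.

## Working session

There is one attempt and no reset: what is moved stays moved. The work goes in short steps, Python scripts to look and compute and a tool call to move; the robot and the scene stay as the last step left them, time stands still between calls to the robot, and variables do not carry over. Pictures are saved under pics/ and viewed, and the job is handed in when it is done.

Besides the shell and the picture viewer there is one more tool, called after "Call:" by a JSON object that holds its "api" and its "payload". arm_command: Moves the arm, as the interface text tells. Its arguments: {"type":"object","properties":{"deltas":{"type":"array","items":{"type":"object","properties":{"xyz":{"type":"array","items":{"type":"number"}},"turn":{"type":"number"},"jaw":{"type":"number"}}}},"force":{"type":"number"}},"required":["deltas"]}

```bash
ls; mkdir -p pics; cat > h.py <<'E'
import numpy as np, cv2, pickle
from cell import observe, get_image, sign_off
def snap(n,f):
    d=get_image(n); pickle.dump(d,open(f'pics/{f}.pkl','wb')); cv2.imwrite(f'pics/{f}.png',d['frame'][:,:,::-1]); return d
def load(f): return pickle.load(open(f'pics/{f}.pkl','rb'))
def ray(d,u,v):
    K=d['camera_matrix'];T=d['cam_to_world']
    p=np.array([(u-K[0,2])/K[0,0],-(v-K[1,2])/K[1,1],-1.0]); return T[:3,3],T[:3,:3]@p
def onz(d,u,v,z):
    o,r=ray(d,u,v); return o+r*(z-o[2])/r[2]
def cloud(d):
    D=d['depth'];h,w=D.shape;K=d['camera_matrix'];T=d['cam_to_world']
    u,v=np.meshgrid(np.arange(w),np.arange(h))
    P=np.stack([(u-K[0,2])/K[0,0]*D,-(v-K[1,2])/K[1,1]*D,-D],-1)@T[:3,:3].T+T[:3,3]
    P[D==0]=np.nan; return P
E
python3 - <<'E'
from h import *
for n in('scene','side','wrist'):
    d=snap(n,n+'0'); print(n,[k for k in d],d['camera_matrix'].round(1).tolist(),d['cam_to_world'].round(3).tolist())
print(observe())
E
```

```text
pics
scene ['frame', 'depth', 'camera_matrix', 'cam_to_world'] [[396.3, 0.0, 281.5], [0.0, 396.3, 207.7], [0.0, 0.0, 1.0]] [[-0.855, -0.377, 0.355, 0.858], [0.518, -0.623, 0.587, 0.545], [-0.001, 0.685, 0.728, 0.712], [0.0, 0.0, 0.0, 1.0]]
side ['frame', 'depth', 'camera_matrix', 'cam_to_world'] [[490.0, 0.0, 285.2], [0.0, 490.0, 203.0], [0.0, 0.0, 1.0]] [[-0.731, 0.348, -0.587, -0.267], [-0.682, -0.392, 0.617, 0.842], [-0.016, 0.851, 0.524, 0.776], [0.0, 0.0, 0.0, 1.0]]
wrist ['frame', 'depth', 'camera_matrix', 'cam_to_world'] [[360.5, 0.0, 279.4], [0.0, 360.5, 211.6], [0.0, 0.0, 1.0]] [[0.316, 0.915, 0.25, 0.266], [-0.949, 0.305, 0.082, -0.57], [-0.002, -0.263, 0.965, 0.383], [0.0, 0.0, 0.0, 1.0]]
{'clock': 0.15, 'joints': array([ 1.14542547,  0.43507361,  0.02496593,  1.57386173, -0.01160217,
        1.133994  , -0.07510648]), 'dq': array([-0.00179709, -0.00072614,  0.00105645, -0.0030021 , -0.00146047,
       -0.00025485,  0.00070902]), 'joint_efforts': array([ 1.88709033e-03, -6.68259001e+01,  9.85926948e-01, -3.14692569e+01,
       -6.04590517e-02,  3.95192555e-02,  1.48247559e-04]), 'position': array([ 0.19808968, -0.59238191,  0.22612872]), 'ee_rot': array([-3.09964677e+00, -5.04517768e-01,  4.60836397e-04]), 'force': array([ 0.4734348 , -0.3099491 ,  0.46218303]), 'ft_torque': array([ 0.0488994 , -0.01674261, -0.05272806]), 'width': 0.9985661585288489}
```

View pics/scene0.png

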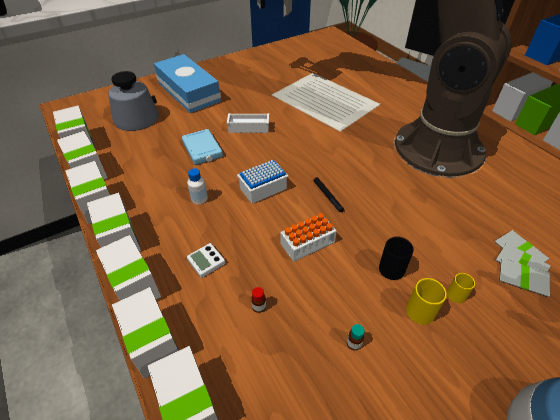

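View pics/side0.png

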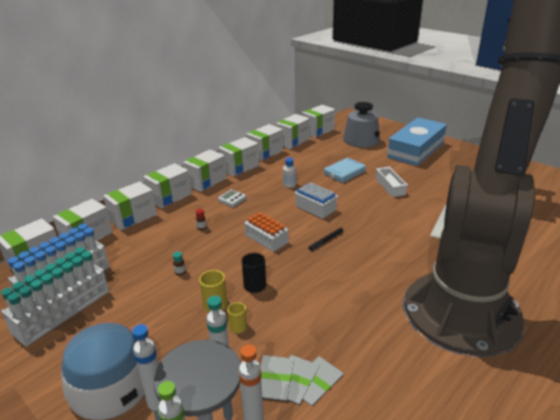

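View pics/wrist0.png

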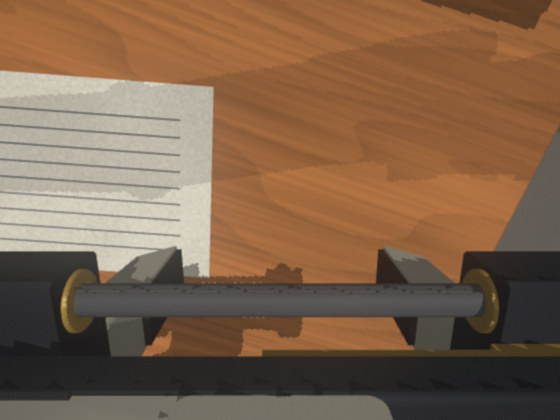

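Scene view: red vial (258,299), teal vial (356,336), trough (248,123), bottle (197,186), large yellow cup (426,301), with look-alikes small yellow cup (461,288) and black cup (396,258); rack (308,236), tip box (262,180), cold pack (201,146), timer (206,260), pen (328,194). Now measure.

```bash
cat > m.py <<'E'
from h import *
d=load('scene0');P=cloud(d);S=load('side0');PS=cloud(S)
def near(P,xy,r,z0,z1):
    m=(np.hypot(P[...,0]-xy[0],P[...,1]-xy[1])<r)&(P[...,2]>z0)&(P[...,2]<z1); return m
tbl={'red':(258,299),'teal':(356,336),'trough':(248,123),'bottle':(197,186),'cup':(426,301),'scup':(461,288),'bcup':(396,258),'rack':(308,236),'tip':(262,180),'pack':(201,146),'timer':(206,260),'pen':(328,194)}
for n,(u,v) in tbl.items(): print(n,P[v,u].round(3))
E
python3 m.py
python3 - <<'E'
from h import *
import cv2
d=load('scene0');a=d['frame'][230:360,220:480,::-1]
b=d['frame'][90:220,140:400,::-1]
cv2.imwrite('pics/crop.png',np.vstack([cv2.resize(a,None,fx=2.2,fy=2.2),cv2.resize(b,None,fx=2.2,fy=2.2)]))
E
```

```text
red [0.696 0.19  0.049]
teal [0.584 0.344 0.05 ]
trough [ 0.433 -0.351  0.03 ]
bottle [ 0.676 -0.145  0.061]
cup [0.447 0.366 0.079]
scup [0.35  0.372 0.05 ]
bcup [0.424 0.264 0.073]
rack [0.532 0.114 0.053]
tip [ 0.531 -0.089  0.055]
pack [ 0.592 -0.33   0.023]
timer [0.738 0.032 0.017]
pen [0.394 0.001 0.013]
```

View pics/crop.png

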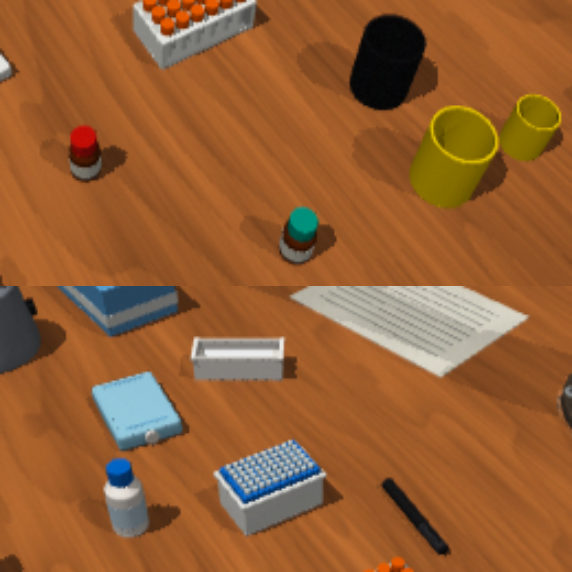

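Crop confirms red vial (not teal) and the larger yellow cup (the small one sits beside it). Precise fits next.

```bash
cat > m2.py <<'E'
from h import *
from scipy.optimize import least_squares
def circ(P,xy,r,z0,z1,R,reg=0.06):
    m=(np.hypot(P[...,0]-xy[0],P[...,1]-xy[1])<reg)&(P[...,2]>z0)&(P[...,2]<z1)
    q=P[m][:,:2]
    s=least_squares(lambda c:np.hypot(q[:,0]-c[0],q[:,1]-c[1])-R,xy,loss='soft_l1',f_scale=.001)
    return s.x,np.median(np.abs(s.fun)),len(q)
def rect(P,xy,reg,z0,z1):
    m=(np.hypot(P[...,0]-xy[0],P[...,1]-xy[1])<reg)&(P[...,2]>z0)&(P[...,2]<z1)
    q=P[m]; r=cv2.minAreaRect((q[:,:2]*1000).astype(np.float32))
    (c,(w,h),a)=r
    if w<h: w,h,a=h,w,a+90
    return np.round(c,1),round(w,1),round(h,1),round((a+90)%180-90,1),len(q),q[:,2].mean().round(4)
if __name__=='__main__':
  for f in('scene0','side0'):
    P=cloud(load(f)); print(f)
    t=(abs(P[...,2])<.01)&(P[...,0]>.3)&(P[...,0]<.8)&(abs(P[...,1])<.4); print('table z',np.median(P[t][:,2]).round(4),P[t][:,2].std().round(4))
    for n,xy,z0,z1,R,reg in [('red',(.69,.185),.005,.03,.014,.03),('redcap',(.69,.185),.041,.054,.0115,.03),('teal',(.58,.335),.005,.03,.014,.03),('tealcap',(.58,.335),.041,.054,.0115,.03),('bottle',(.67,-.155),.008,.057,.021,.04),('botcap',(.67,-.155),.072,.088,.0135,.04),('cup',(.44,.35),.01,.07,.028,.045),('bcup',(.415,.25),.01,.06,.028,.045),('scup',(.345,.36),.005,.04,.02,.03)]:
        try: print(n,*circ(P,xy,0,z0,z1,R,reg))
        except Exception as e: print(n,e)
    for n,xy,reg,z0,z1 in [('trough',(.43,-.355),.09,.03,.042),('rack',(.53,.11),.08,.03,.06),('tip',(.53,-.09),.08,.05,.07),('tipb',(.53,-.09),.08,.01,.07),('pack',(.59,-.33),.09,.018,.032),('timer',(.735,.03),.06,.01,.022),('pen',(.394,0),.08,.006,.02)]:
        try: print(n,*rect(P,xy,reg,z0,z1))
        except Exception as e: print(n,e)
E
python3 m2.py
```

```text
scene0
table z -0.0005 0.0016
red [0.69047166 0.17852054] 0.00034617913076680044 93
redcap [0.69052851 0.17793984] 0.0004345045008352869 44
teal [0.57588285 0.33729614] 0.00032398910229276476 94
tealcap [0.57550855 0.33715479] 0.00043254721238842643 55
bottle [ 0.67191337 -0.16670764] 0.0007234212604182583 253
botcap [ 0.67203533 -0.1666753 ] 0.000769947679345644 69
cup [0.42403766 0.35389612] 0.0016315225212048048 971
bcup [0.40310419 0.24846614] 0.001370160001396923 636
scup [0.33264049 0.36431059] 0.00135030330625302 337
trough [ 424.5 -368.7] 122.5 53.5 -29.8 184 0.0338
rack [517.2  94.9] 111.9 60.1 -2.3 1140 0.0471
tip [ 519.9 -112.4] 104.7 63.3 0.2 700 0.057
tipb [ 517.8 -109.8] 110.8 70.7 -2.0 1306 0.0456
pack [ 586.9 -341.9] 124.8 84.6 85.1 806 0.0235
timer [736.4  23.8] 62.6 62.1 -82.7 691 0.0152
pen [390.7  -2.7] 126.3 14.7 85.4 237 0.0122
side0
table z 0.0002 0.002
red [0.69077216 0.17931685] 0.0012882470418482698 80
redcap [0.69132299 0.17863745] 0.0010030471380913474 35
teal [0.57587127 0.33752218] 0.0009180419797812003 95
tealcap [0.57641575 0.33704635] 0.0009067937449020666 42
bottle [ 0.67158012 -0.16625762] 0.0014275362112304776 190
botcap [ 0.6713511  -0.16552111] 0.0017291307529828095 38
cup [0.42227421 0.35484383] 0.0014881119374846041 493
bcup [0.40232221 0.24874999] 0.0011883864342693822 502
scup [0.33225201 0.3647308 ] 0.002266966132302357 182
trough [ 423.4 -367.9] 130.1 51.2 -31.6 169 0.0344
rack [516.3  97.6] 113.2 59.6 1.2 664 0.0475
tip [ 514.  -108.8] 103.6 67.0 1.0 428 0.0575
tipb [ 515.2 -108.7] 108.3 67.8 -0.5 914 0.0436
pack [ 584.4 -341.5] 123.4 91.1 84.4 467 0.0243
timer [734.5  25.7] 67.3 64.6 2.4 245 0.0158
pen [387.   -2.9] 129.9 14.9 84.6 198 0.0125
```

```bash
cat > go.py <<'E'
import sys
from h import *
from scipy.spatial.transform import Rotation as Ro
def go(*tg):
    s=observe(); p=s['position'];R=Ro.from_rotvec(s['ee_rot']).as_matrix()
    yaw=np.degrees(np.arctan2(R[1,0],R[0,0]))
    print('t',round(s['clock'],2),'p',p.round(4),'yaw',yaw.round(1),'zax',R[:,2].round(3),'w',round(s['width'],3),'q',np.round(s['joints'],2),'F',s['force'].round(1))
    for t in tg:
        d=R.T@(np.array(t[:3])-p)*100
        dy=((t[3] if len(t)>3 else yaw)-yaw+180)%360-180
        print('->',t,'xyz cm',d.round(2),'turn',round(-dy,1),'dist',np.linalg.norm(d).round(1))
if __name__=='__main__':
    go(*[tuple(float(v) for v in a.split(',')) for a in sys.argv[1:]])
E
python3 go.py .6907,.1785,.16 .6907,.1785,.006
```

```text
t 0.15 p [ 0.1981 -0.5924  0.2261] yaw 18.5 zax [-0.     0.001 -1.   ] w 0.999 q [ 1.15  0.44  0.02  1.57 -0.01  1.13 -0.08] F [ 0.5 -0.3  0.5]
-> (0.6907, 0.1785, 0.16) xyz cm [ 71.17 -57.48   6.67] turn -0.0 dist 91.7
-> (0.6907, 0.1785, 0.006) xyz cm [ 71.17 -57.46  22.07] turn -0.0 dist 94.1
```

Call:
{"api": "arm_command", "payload": {"deltas": [{"xyz": [71.2,-57.5,3],"turn": 0,"jaw": 60},{"xyz": [71.2,-57.5,3],"turn": 0,"jaw": 60},{"xyz": [71.2,-57.5,3],"turn": 0,"jaw": 60},{"xyz": [71.2,-57.5,3],"turn": 0,"jaw": 60},{"xyz": [71.2,-57.5,3],"turn": 0,"jaw": 60}], "force": 15}}

```text
clock: 0.57
position: [0.3108, -0.4154, 0.2197]
ee_rot: [-3.1, -0.504, 0.001]
force: [1.1, -0.6, -0.7]
width: 0.769
```

Call:
{"api": "arm_command", "payload": {"deltas": [{"xyz": [54.9,-44.3,4],"jaw": 60},{"xyz": [54.9,-44.3,4],"jaw": 60},{"xyz": [54.9,-44.3,4],"jaw": 60},{"xyz": [54.9,-44.3,4],"jaw": 60},{"xyz": [54.9,-44.3,4],"jaw": 60}]}}

```text
schema error: expected keys xyz, turn, jaw
```

Call:
{"api": "arm_command", "payload": {"deltas": [{"xyz": [38.7,-31.2,3],"jaw": 60},{"xyz": [38.7,-31.2,3],"jaw": 60},{"xyz": [38.7,-31.2,3],"jaw": 60},{"xyz": [38.7,-31.2,3],"jaw": 60},{"xyz": [38.7,-31.2,3],"jaw": 60}]}}

```text
schema error: expected keys xyz, turn, jaw
```

Call:
{"api": "arm_command", "payload": {"deltas": [{"xyz": [22.4,-18.1,2],"jaw": 60},{"xyz": [22.4,-18.1,2],"jaw": 60},{"xyz": [22.4,-18.1,2],"jaw": 60},{"xyz": [22.4,-18.1,2],"jaw": 60},{"xyz": [22.4,-18.1,2],"jaw": 60}]}}

```text
schema error: expected keys xyz, turn, jaw
```

```bash
python3 go.py .6907,.1785,.12 .6907,.1785,.006; python3 -c "
from h import *
snap('wrist','w1')"
```

```text
t 0.57 p [ 0.3108 -0.4154  0.2197] yaw 18.5 zax [-0.001  0.001 -1.   ] w 0.769 q [ 0.87  0.27 -0.05  1.83  0.02  1.04 -0.44] F [ 1.1 -0.6 -0.7]
-> (0.6907, 0.1785, 0.12) xyz cm [ 54.85 -44.28  10.02] turn -0.0 dist 71.2
-> (0.6907, 0.1785, 0.006) xyz cm [ 54.85 -44.27  21.42] turn -0.0 dist 73.7
```

View pics/w1.png

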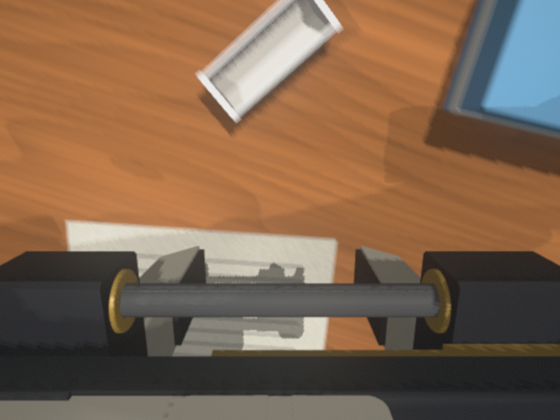

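The schema needs all keys; resending. (The wrist view shows the trough at (270,55) and the blue box at (510,70), as expected.)

Call:
{"api": "arm_command", "payload": {"deltas": [{"xyz": [54.9,-44.3,4],"turn": 0,"jaw": 60},{"xyz": [54.9,-44.3,4],"turn": 0,"jaw": 60},{"xyz": [54.9,-44.3,4],"turn": 0,"jaw": 60},{"xyz": [54.9,-44.3,4],"turn": 0,"jaw": 60},{"xyz": [54.9,-44.3,4],"turn": 0,"jaw": 60}]}}

```text
clock: 1.03
position: [0.4214, -0.2394, 0.2094]
ee_rot: [-3.093, -0.517, -0.004]
force: [0.9, -0.8, -0.6]
width: 0.764
```

Call:
{"api": "arm_command", "payload": {"deltas": [{"xyz": [38.7,-31.2,3],"turn": 0,"jaw": 60},{"xyz": [38.7,-31.2,3],"turn": 0,"jaw": 60},{"xyz": [38.7,-31.2,3],"turn": 0,"jaw": 60},{"xyz": [38.7,-31.2,3],"turn": 0,"jaw": 60},{"xyz": [38.7,-31.2,3],"turn": 0,"jaw": 60}]}}

```text
clock: 1.45
position: [0.532, -0.0632, 0.1979]
ee_rot: [-3.093, -0.517, -0.004]
force: [0.1, -1.4, 0.5]
width: 0.764
```

Call:
{"api": "arm_command", "payload": {"deltas": [{"xyz": [22.4,-18.1,2],"turn": 0,"jaw": 60},{"xyz": [22.4,-18.1,2],"turn": 0,"jaw": 60},{"xyz": [22.4,-18.1,2],"turn": 0,"jaw": 60},{"xyz": [22.4,-18.1,2],"turn": 0,"jaw": 60},{"xyz": [22.4,-18.1,2],"turn": 0,"jaw": 60}]}}

```text
clock: 1.87
position: [0.6424, 0.113, 0.1843]
ee_rot: [-3.094, -0.517, -0.003]
force: [1.4, -0.4, -0.5]
width: 0.766
```

```bash
python3 go.py .6907,.1785,.12 .6907,.1785,.006; python3 -c "
from h import *
snap('wrist','w2')"
```

```text
t 1.87 p [0.6424 0.113  0.1843] yaw 19.0 zax [ 0.001  0.005 -1.   ] w 0.766 q [-0.07  0.53 -0.28  1.54  0.15  1.09 -1.62] F [ 1.4 -0.4 -0.5]
-> (0.6907, 0.1785, 0.12) xyz cm [ 6.68 -4.6   6.47] turn -0.0 dist 10.4
-> (0.6907, 0.1785, 0.006) xyz cm [ 6.64 -4.55 17.87] turn -0.0 dist 19.6
```

View pics/w2.png

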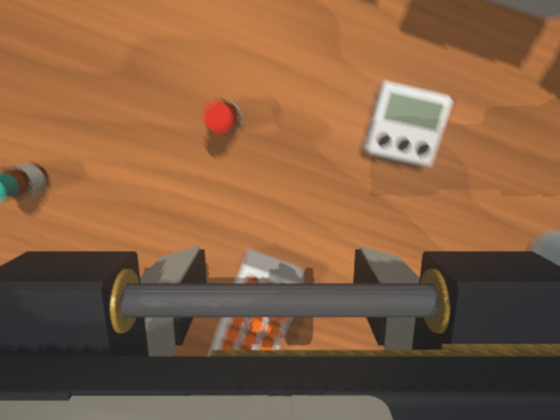

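Wrist view: red cap at (220,117), timer (410,120), teal (20,180). Descend in two stages.

Call:
{"api": "arm_command", "payload": {"deltas": [{"xyz": [3.3,-2.3,2],"turn": 0,"jaw": 60},{"xyz": [6.7,-4.6,4],"turn": 0,"jaw": 60},{"xyz": [6.7,-4.6,8],"turn": 0,"jaw": 60},{"xyz": [6.7,-4.6,10],"turn": 0,"jaw": 60},{"xyz": [6.7,-4.6,10],"turn": 0,"jaw": 60}]}}

```text
clock: 2.33
position: [0.6888, 0.1899, 0.0769]
ee_rot: [-3.086, -0.531, 0.01]
force: [-2.1, -1.0, -2.1]
width: 0.767
```

```bash
python3 go.py .6907,.1785,.006; python3 -c "
from h import *
from m2 import circ
d=snap('wrist','w3');P=cloud(d)
for z0,z1,R in((.005,.03,.014),(.041,.054,.0115)):
  print(circ(P,(.69,.179),0,z0,z1,R,.03))"
```

```text
t 2.33 p [0.6888 0.1899 0.0769] yaw 19.5 zax [-0.008  0.009 -1.   ] w 0.767 q [-0.19  0.73 -0.26  1.45  0.19  0.99 -1.72] F [-2.1 -1.  -2.1]
-> (0.6907, 0.1785, 0.006) xyz cm [-0.17  1.22  7.08] turn -0.0 dist 7.2
(array([0.69034129, 0.17871548]), np.float64(0.00015563328789071872), 459)
(array([0.69000074, 0.17855504]), np.float64(0.00018060588250317158), 339)
```

View pics/w3.png

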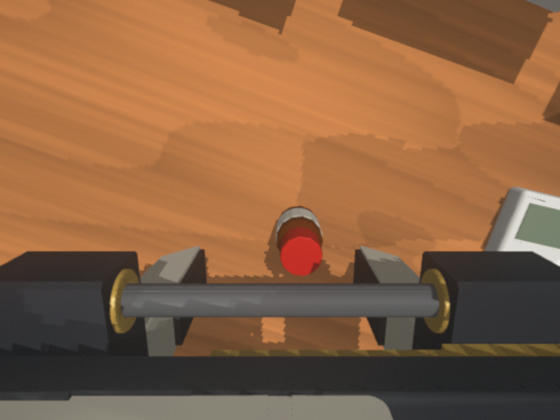

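Call:
{"api": "arm_command", "payload": {"deltas": [{"xyz": [-0.1,1.2,0],"turn": 0,"jaw": 60},{"xyz": [-0.1,1.2,0],"turn": 0,"jaw": 60}]}}

```text
clock: 2.55
position: [0.6949, 0.173, 0.0821]
ee_rot: [-3.09, -0.524, 0.002]
force: [0.5, -0.9, 0.0]
width: 0.765
```

```bash
python3 go.py .6903,.1787,.006
```

```text
t 2.55 p [0.6949 0.173  0.0821] yaw 19.3 zax [-0.003  0.007 -1.   ] w 0.765 q [-0.16  0.73 -0.26  1.45  0.19  0.99 -1.7 ] F [ 0.5 -0.9  0. ]
-> (0.6903, 0.1787, 0.006) xyz cm [-0.25 -0.63  7.61] turn -0.0 dist 7.6
```

Call:
{"api": "arm_command", "payload": {"deltas": [{"xyz": [-0.25,-0.6,1],"turn": 0,"jaw": 60},{"xyz": [-0.25,-0.6,2],"turn": 0,"jaw": 60},{"xyz": [-0.25,-0.6,2],"turn": 0,"jaw": 60}]}}

```text
clock: 2.8
position: [0.6894, 0.1775, 0.0609]
ee_rot: [-3.09, -0.524, 0.005]
force: [0.4, -0.3, -0.4]
width: 0.759
```

```bash
python3 go.py .6903,.1787,.006
```

```text
t 2.8 p [0.6894 0.1775 0.0609] yaw 19.3 zax [-0.004  0.007 -1.   ] w 0.759 q [-0.17  0.74 -0.25  1.48  0.2   0.95 -1.71] F [ 0.4 -0.3 -0.4]
-> (0.6903, 0.1787, 0.006) xyz cm [ 0.13 -0.04  5.49] turn -0.0 dist 5.5
```

Call:
{"api": "arm_command", "payload": {"deltas": [{"xyz": [0.1,-0.1,2],"turn": 0,"jaw": 60},{"xyz": [0.1,-0.1,4],"turn": 0,"jaw": 60},{"xyz": [0.1,-0.1,5],"turn": 0,"jaw": 60},{"xyz": [0.1,-0.1,5.5],"turn": 0,"jaw": 60},{"xyz": [0.1,-0.1,5.5],"turn": 0,"jaw": 60}]}}

```text
clock: 3.22
position: [0.689, 0.1791, 0.0049]
ee_rot: [-3.09, -0.525, 0.008]
force: [-0.4, 0.3, 0.6]
width: 0.762
```

```bash
python3 go.py .6903,.1787,.006
```

```text
t 3.22 p [0.689  0.1791 0.0049] yaw 19.3 zax [-0.006  0.006 -1.   ] w 0.762 q [-0.18  0.81 -0.24  1.51  0.22  0.86 -1.73] F [-0.4  0.3  0.6]
-> (0.6903, 0.1787, 0.006) xyz cm [ 0.11  0.08 -0.11] turn -0.0 dist 0.2
```

Call:
{"api": "arm_command", "payload": {"deltas": [{"xyz": [0,0,-0.1],"turn": 0,"jaw": 255},{"xyz": [0,0,-0.1],"turn": 0,"jaw": 255},{"xyz": [0,0,-0.1],"turn": 0,"jaw": 255},{"xyz": [0,0,-0.1],"turn": 0,"jaw": 255},{"xyz": [0,0,-0.1],"turn": 0,"jaw": 255}], "force": 15}}

```text
clock: 3.63
position: [0.6894, 0.1792, 0.0065]
ee_rot: [-3.09, -0.525, 0.006]
force: [-0.6, -0.1, 0.1]
width: 0.455
```

Call:
{"api": "arm_command", "payload": {"deltas": [{"xyz": [0,0,0],"turn": 0,"jaw": 255},{"xyz": [0,0,-2],"turn": 0,"jaw": 255},{"xyz": [0,0,-5],"turn": 0,"jaw": 255},{"xyz": [0,0,-9],"turn": 0,"jaw": 255},{"xyz": [0,0,-13],"turn": 0,"jaw": 255}]}}

```text
clock: 4.05
position: [0.6892, 0.1781, 0.1372]
ee_rot: [-3.09, -0.525, 0.01]
force: [1.4, 0.0, 0.0]
width: 0.29
```

```bash
python3 go.py .5857,-.342,.17 .5857,-.342,.031; python3 -c "
from h import *
snap('wrist','w4')"
```

```text
t 4.05 p [0.6892 0.1781 0.1372] yaw 19.3 zax [-0.007  0.006 -1.   ] w 0.29 q [-0.17  0.67 -0.26  1.41  0.17  1.09 -1.69] F [1.4 0.  0. ]
-> (0.5857, -0.342, 0.17) xyz cm [-26.96  45.64  -3.51] turn -0.0 dist 53.1
-> (0.5857, -0.342, 0.031) xyz cm [-26.89  45.76  10.39] turn -0.0 dist 54.1
```

View pics/w4.png

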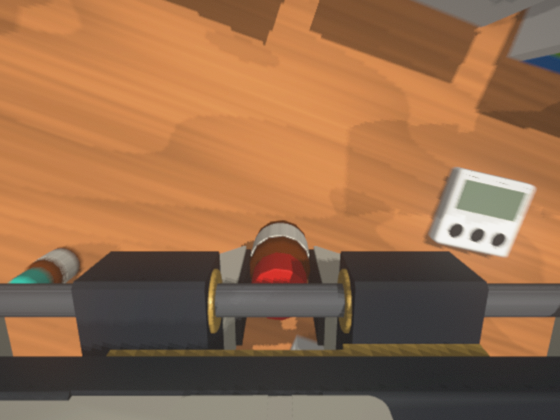

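The fingers finished closing during the lift, so the vial may hang lower in the jaws; I'll measure its foot before placing.

```bash
python3 -c "
from h import *
for n in('scene','side'):
  d=snap(n,n+'1');P=cloud(d)
  m=(np.hypot(P[...,0]-.69,P[...,1]-.178)<.05)&(P[...,2]>.05)&(P[...,2]<.2)
  v,u=np.where(m); print(n,u.min(),u.max(),v.min(),v.max())
  f=d['frame'].astype(int)
  for c,mm in(('red',m&(f[...,0]>110)&(f[...,1]<50)),('grey',m&(abs(f[...,0]-f[...,2])<40)&(f[...,0]>90))):
    q=P[mm]; print(c,len(q),q.min(0).round(4) if len(q) else '',q.max(0).round(4) if len(q) else '')
  c0,r0=int(u.mean()),int(v.mean()); cv2.imwrite(f'pics/c_{n}.png',cv2.resize(d['frame'][r0-60:r0+60,c0-60:c0+60,::-1],None,fx=4,fy=4))
"; cd pics; python3 -c "
import cv2,numpy as np
cv2.imwrite('cc.png',np.hstack([cv2.resize(cv2.imread('c_scene.png'),(400,400)),cv2.resize(cv2.imread('c_side.png'),(400,400))]))"
```

```text
scene 234 268 241 279
red 16 [0.7034 0.1803 0.1625] [0.7085 0.1901 0.1736]
grey 207 [0.6803 0.1537 0.1268] [0.714  0.213  0.1995]
side 184 203 158 191
red 4 [0.6871 0.1761 0.1752] [0.6922 0.1817 0.1773]
grey 186 [0.6709 0.1446 0.1243] [0.7057 0.2144 0.1995]
```

View pics/cc.png

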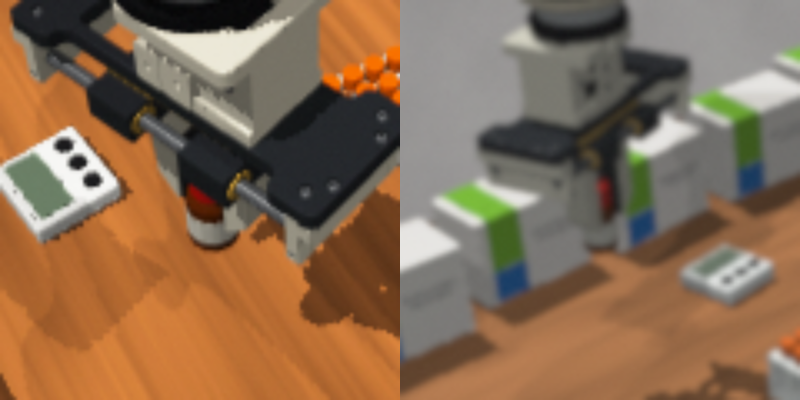

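Vial upright, foot about 12 mm below the TCP. Carry over to the pack.

Call:
{"api": "arm_command", "payload": {"deltas": [{"xyz": [-1.0,1.7,-2],"turn": 0,"jaw": 255},{"xyz": [-3,5.1,-3],"turn": 0,"jaw": 255},{"xyz": [-5.1,8.7,-3.5],"turn": 0,"jaw": 255},{"xyz": [-7.2,12.2,-3.5],"turn": 0,"jaw": 255},{"xyz": [-9.3,15.7,-3.5],"turn": 0,"jaw": 255}]}}

```text
clock: 4.62
position: [0.6555, -0.0018, 0.174]
ee_rot: [-3.089, -0.525, -0.005]
force: [-0.1, -0.2, -0.3]
width: 0.295
```

Call:
{"api": "arm_command", "payload": {"deltas": [{"xyz": [-2.1,3.5,0],"turn": 0,"jaw": 255},{"xyz": [-4.2,7.1,0],"turn": 0,"jaw": 255},{"xyz": [-6.3,10.7,0],"turn": 0,"jaw": 255},{"xyz": [-8.3,14.1,0],"turn": 0,"jaw": 255},{"xyz": [-10.3,17.5,0],"turn": 0,"jaw": 255}]}}

```text
clock: 5.03
position: [0.6145, -0.2031, 0.171]
ee_rot: [-3.089, -0.524, -0.002]
force: [0.8, -0.2, 0.2]
width: 0.295
```

```bash
python3 go.py .5857,-.342,.17 .5857,-.342,.037
```

```text
t 5.03 p [ 0.6145 -0.2031  0.171 ] yaw 19.2 zax [-0.     0.009 -1.   ] w 0.295 q [ 0.4   0.53 -0.25  1.56  0.13  1.06 -1.11] F [ 0.8 -0.2  0.2]
-> (0.5857, -0.342, 0.17) xyz cm [-7.3  12.16 -0.02] turn -0.0 dist 14.2
-> (0.5857, -0.342, 0.037) xyz cm [-7.34 12.27 13.28] turn -0.0 dist 19.5
```

Call:
{"api": "arm_command", "payload": {"deltas": [{"xyz": [-2,3.3,0],"turn": 0,"jaw": 255},{"xyz": [-4,6.6,0],"turn": 0,"jaw": 255},{"xyz": [-5.7,9.5,1],"turn": 0,"jaw": 255},{"xyz": [-6.8,11.4,3],"turn": 0,"jaw": 255},{"xyz": [-7.3,12.2,5],"turn": 0,"jaw": 255}]}}

```text
clock: 5.45
position: [0.5835, -0.3476, 0.1185]
ee_rot: [-3.093, -0.515, -0.0]
force: [0.2, 0.0, -0.2]
width: 0.296
```

Call:
{"api": "arm_command", "payload": {"deltas": [{"xyz": [0,0,2],"turn": 0,"jaw": 255},{"xyz": [0,0,3],"turn": 0,"jaw": 255},{"xyz": [0,0,3],"turn": 0,"jaw": 255}]}}

```text
clock: 5.7
position: [0.5812, -0.3464, 0.0849]
ee_rot: [-3.089, -0.514, 0.007]
force: [0.4, 0.8, -0.1]
width: 0.295
```

```bash
python3 go.py .5857,-.342,.09 .5857,-.342,.040; python3 -c "
from h import *
from m2 import rect
d=snap('wrist','w5');P=cloud(d)
print(rect(P,(.586,-.342),.09,.018,.032))
f=d['frame'].astype(int)
m=(f[...,0]>110)&(f[...,1]<50)
q=P[m];print(len(q),np.nanmedian(q,0))
for n in('scene','side'):
  d=snap(n,n+'2');P=cloud(d);print(rect(P,(.586,-.342),.09,.018,.032))
"
```

```text
t 5.7 p [ 0.5812 -0.3464  0.0849] yaw 18.9 zax [-0.006  0.009 -1.   ] w 0.295 q [ 0.59  0.66 -0.21  1.56  0.15  0.95 -0.91] F [ 0.4  0.8 -0.1]
-> (0.5857, -0.342, 0.09) xyz cm [ 0.57 -0.27 -0.51] turn -0.0 dist 0.8
-> (0.5857, -0.342, 0.04) xyz cm [ 0.58 -0.22  4.49] turn -0.0 dist 4.5
(array([ 587.1, -343.3]), 123.5, 83.2, 85.2, 17283, np.float64(0.0238))
147 [ 0.59095    -0.34532738  0.11585779]
(array([ 587.3, -343.6]), 127.8, 84.6, 85.7, 770, np.float64(0.0236))
(array([ 585.9, -342.9]), 124.2, 92.4, 83.9, 471, np.float64(0.0244))
```

View pics/w5.png

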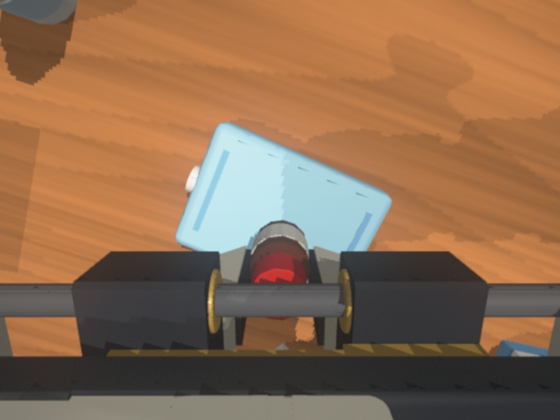

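View pics/scene2.png

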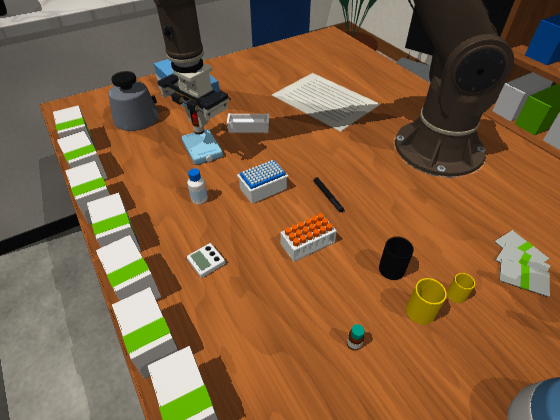

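```bash
python3 -c "
from h import *
from m2 import circ
d=load('wrist5') if 0 else load('w5');P=cloud(d)
for a,b,R in((.075,.1,.014),(.07,.085,.014),(.085,.1,.014)): print(circ(P,(.581,-.346),0,a,b,R,.022))
m=(np.hypot(P[...,0]-.583,P[...,1]+.346)<.022)&(P[...,2]>.04)
print(np.sort(P[m][:,2])[[0,5,20,50]])
"; python3 go.py .587,-.344,.040
```

```text
(array([ 0.5838602 , -0.34547352]), np.float64(0.0008386849287349511), 2002)
(array([ 0.58464116, -0.34532916]), np.float64(0.00011176836011570976), 538)
(array([ 0.58345024, -0.34558634]), np.float64(0.00104965687868746), 1626)
[0.06005836 0.06112137 0.06219747 0.06329799]
t 5.85 p [ 0.5845 -0.3465  0.0895] yaw 19.0 zax [ 0.     0.006 -1.   ] w 0.293 q [ 0.59  0.66 -0.21  1.55  0.15  0.95 -0.91] F [ 0.6  1.  -0.3]
-> (0.587, -0.344, 0.04) xyz cm [ 0.3  -0.13  4.95] turn -0.0 dist 5.0
```

Call:
{"api": "arm_command", "payload": {"deltas": [{"xyz": [0.6,-0.1,1],"turn": 0,"jaw": 255},{"xyz": [0.6,-0.1,2],"turn": 0,"jaw": 255},{"xyz": [0.6,-0.1,3],"turn": 0,"jaw": 255},{"xyz": [0.6,-0.1,3.7],"turn": 0,"jaw": 255},{"xyz": [0.6,-0.1,3.7],"turn": 0,"jaw": 255}]}}

```text
clock: 6.27
position: [0.5885, -0.3426, 0.05]
ee_rot: [-3.091, -0.518, 0.003]
force: [-0.4, 0.5, -0.6]
width: 0.296
```

```bash
python3 go.py .587,-.344,.037; python3 -c "
from h import *
from m2 import circ
d=snap('wrist','w6');P=cloud(d)
m=(np.hypot(P[...,0]-.587,P[...,1]+.344)<.024)&(P[...,2]>.029)
q=P[m];print(len(q),np.sort(q[:,2])[[0,10,50]])
print(circ(P,(.587,-.344),0,.03,.06,.014,.022))
d=snap('scene','scene3');cv2.imwrite('pics/a.png',np.hstack([cv2.resize(d['frame'][60:180,140:260,::-1],(400,400)),cv2.resize(get_image('wrist')['frame'][150:350,180:380,::-1],(400,400))]))
"
```

```text
t 6.27 p [ 0.5885 -0.3426  0.05  ] yaw 19.0 zax [-0.003  0.007 -1.   ] w 0.296 q [ 0.58  0.71 -0.21  1.57  0.17  0.88 -0.92] F [-0.4  0.5 -0.6]
-> (0.587, -0.344, 0.037) xyz cm [-0.19  0.09  1.3 ] turn -0.0 dist 1.3
6221 [0.02901959 0.02978985 0.0314176 ]
(array([ 0.59164122, -0.34174652]), np.float64(0.0003956535584705191), 1666)
```

View pics/a.png

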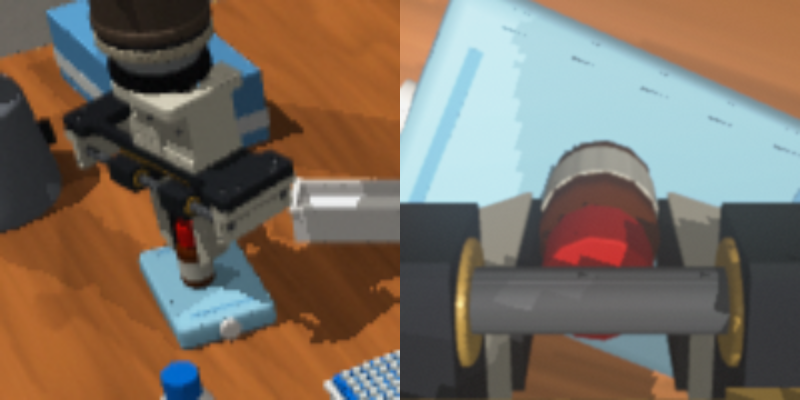

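```bash
python3 -c "
from h import *
from m2 import circ
o=observe();print(o['position'])
for f in('w4','w5','w6','new'):
  d=snap('wrist','w7') if f=='new' else load(f);P=cloud(d);fr=d['frame'].astype(int)
  m=(fr[...,0]>120)&(fr[...,1]<45)&(fr[...,2]<60)
  q=P[m];print(f,len(q),np.nanpercentile(q[:,2],[5,50,95]).round(4),np.nanmedian(q,0).round(4))
d=load('w7');P=cloud(d)
c=280
print([ (v,P[v,c].round(3).tolist()) for v in range(205,285,5)])
print(observe()['position'])
"
```

```text
[ 0.58986987 -0.3434998   0.0524197 ]
w4 314 [0.1556 0.1651 0.1688] [0.7006 0.1835 0.1651]
w5 3 [0.1155 0.1156 0.1166] [ 0.5909 -0.347   0.1156]
w6 0 nan [nan nan nan]
new 0 nan [nan nan nan]
[(205, [0.613, -0.336, 0.025]), (210, [0.61, -0.337, 0.024]), (215, [0.608, -0.338, 0.024]), (220, [0.606, -0.338, 0.03]), (225, [0.607, -0.338, 0.039]), (230, [0.607, -0.338, 0.047]), (235, [0.606, -0.338, 0.053]), (240, [0.606, -0.338, 0.059]), (245, [0.605, -0.339, 0.061]), (250, [0.604, -0.339, 0.065]), (255, [0.603, -0.339, 0.07]), (260, [0.604, -0.339, 0.076]), (265, [0.603, -0.339, 0.08]), (270, [0.603, -0.339, 0.084]), (275, [0.601, -0.34, 0.083]), (280, [0.599, -0.341, 0.084])]
[ 0.59005946 -0.34354004  0.05274949]
  return np.nanmean(a, axis, out=out, keepdims=keepdims)
  return np.nanmean(a, axis, out=out, keepdims=keepdims)
```

Cap top 0.084, foot ≈0.028, i.e. 25 mm below the TCP and 3 mm above the pack. Shift to centre, lower 3 mm.

Call:
{"api": "arm_command", "payload": {"deltas": [{"xyz": [-0.5,0.1,0],"turn": 0,"jaw": 255},{"xyz": [-0.5,0.1,0.1],"turn": 0,"jaw": 255},{"xyz": [-0.5,0.1,0.2],"turn": 0,"jaw": 255},{"xyz": [-0.5,0.1,0.3],"turn": 0,"jaw": 255},{"xyz": [-0.5,0.1,0.3],"turn": 0,"jaw": 255}]}}

```text
clock: 6.88
position: [0.5856, -0.3461, 0.0496]
ee_rot: [-3.093, -0.517, -0.003]
force: [-0.0, -0.5, -0.3]
width: 0.293
```

```bash
cat > vial.py <<'E'
from h import *
from m2 import circ
import sys
d=snap('wrist',sys.argv[1]);P=cloud(d)
print([ (v,P[v,280].round(4).tolist()) for v in range(210,285,5)])
print(circ(P,(.587,-.344),0,.034,.055,.014,.022)); o=observe();print(o['position'],o['force'])
E
python3 vial.py w8
```

```text
[(210, [0.6067, -0.3391, 0.0247]), (215, [0.6038, -0.3401, 0.0236]), (220, [0.602, -0.3407, 0.0263]), (225, [0.6023, -0.3407, 0.036]), (230, [0.6022, -0.3407, 0.0439]), (235, [0.6022, -0.3407, 0.0512]), (240, [0.6015, -0.341, 0.0557]), (245, [0.6008, -0.3413, 0.06]), (250, [0.5994, -0.3418, 0.0622]), (255, [0.599, -0.3419, 0.0669]), (260, [0.5991, -0.3419, 0.0722]), (265, [0.5992, -0.3419, 0.0777]), (270, [0.5987, -0.3421, 0.0809]), (275, [0.5966, -0.3428, 0.0806]), (280, [0.5946, -0.3435, 0.0806])]
(array([ 0.58897749, -0.34496562]), np.float64(0.00022225143491511577), 973)
[ 0.58562304 -0.3460174   0.04963939] [-0.0059982   0.68997654 -0.27546939]
```

Call:
{"api": "arm_command", "payload": {"deltas": [{"xyz": [-0.2,0,0],"turn": 0,"jaw": 255},{"xyz": [-0.2,0,0.1],"turn": 0,"jaw": 255},{"xyz": [-0.2,0,0.1],"turn": 0,"jaw": 120},{"xyz": [-0.2,0,0.1],"turn": 0,"jaw": 120},{"xyz": [-0.2,0,0.1],"turn": 0,"jaw": 120}]}}

```text
clock: 7.35
position: [0.5836, -0.3467, 0.0486]
ee_rot: [-3.093, -0.517, -0.002]
force: [0.2, 0.5, 0.5]
width: 0.462
```

```bash
python3 vial.py w9
```

```text
[(210, [0.605, -0.3397, 0.0244]), (215, [0.6022, -0.3406, 0.0237]), (220, [0.6003, -0.3413, 0.026]), (225, [0.6006, -0.3412, 0.0358]), (230, [0.6006, -0.3412, 0.0439]), (235, [0.6001, -0.3414, 0.0496]), (240, [0.5999, -0.3415, 0.0558]), (245, [0.599, -0.3419, 0.0593]), (250, [0.5977, -0.3423, 0.0618]), (255, [0.5981, -0.3422, 0.0685]), (260, [0.598, -0.3423, 0.0735]), (265, [0.5982, -0.3422, 0.0788]), (270, [0.5967, -0.3428, 0.0797]), (275, [0.5948, -0.3434, 0.08]), (280, [0.5926, -0.3441, 0.0794])]
(array([ 0.58724237, -0.34538599]), np.float64(0.0002604241719587107), 886)
[ 0.58362258 -0.34668174  0.04853573] [-0.64101974  0.24081655 -0.49901753]
```

Vial stands centred at (0.5872, -0.3454). Retreat up and go over the trough.

Call:
{"api": "arm_command", "payload": {"deltas": [{"xyz": [0,0,-1.5],"turn": 0,"jaw": 100},{"xyz": [0,0,-5],"turn": 0,"jaw": 80},{"xyz": [0,0,-9],"turn": 0,"jaw": 70},{"xyz": [-2,1,-12],"turn": 7,"jaw": 70},{"xyz": [-6,1,-14],"turn": 14,"jaw": 70}]}}

```text
clock: 7.82
position: [0.5375, -0.3746, 0.1907]
ee_rot: [-3.134, -0.137, -0.012]
force: [0.3, -1.6, -0.0]
width: 0.721
```

```bash
python3 -c "
from h import *
from m2 import circ,rect
d=snap('scene','scene4');P=cloud(d)
print(circ(P,(.587,-.344),0,.03,.055,.014,.022),rect(P,(.424,-.368),.09,.025,.042))
d=snap('wrist','w10');P=cloud(d);print(rect(P,(.424,-.368),.09,.025,.042))
"; python3 go.py .424,-.3685,.17,-30 .424,-.3685,.1,-30
```

```text
(array([ 0.58699711, -0.34601749]), np.float64(0.0010668581521355233), 79) (array([ 424.4, -368.7]), 123.3, 53.5, -31.1, 302, np.float64(0.0313))
(array([ 423.1, -368.7]), 124.9, 50.3, -31.7, 1583, np.float64(0.0335))
t 7.92 p [ 0.5291 -0.3812  0.1913] yaw 4.3 zax [ 0.002 -0.    -1.   ] w 0.728 q [ 0.65  0.51 -0.16  1.54  0.09  1.1  -1.03] F [ 0.2 -0.6 -0.8]
-> (0.424, -0.3685, 0.17, -30.0) xyz cm [-10.39  -2.06   2.1 ] turn 34.3 dist 10.8
-> (0.424, -0.3685, 0.1, -30.0) xyz cm [-10.4   -2.07   9.1 ] turn 34.3 dist 14.0
```

View pics/w10.png

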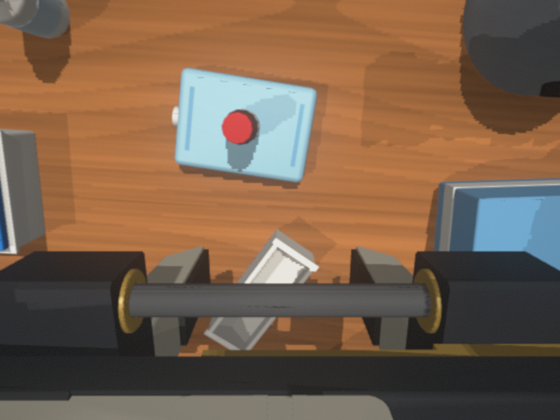

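View pics/scene4.png

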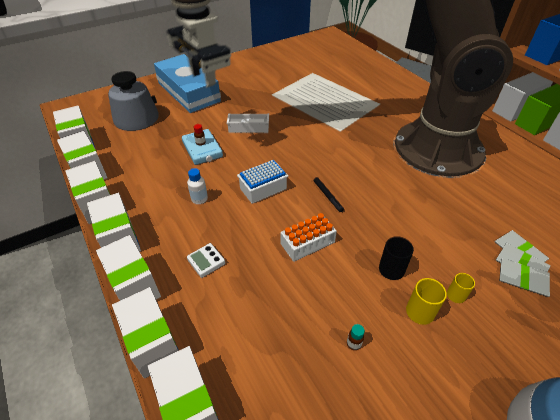

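Vial stands in the middle of the pack (scene (199,137)). Trough at (0.4238,-0.3687), yaw -31°.

Call:
{"api": "arm_command", "payload": {"deltas": [{"xyz": [-3,-0.6,1],"turn": 7.1,"jaw": 50},{"xyz": [-6,-1.2,2],"turn": 14.2,"jaw": 50},{"xyz": [-8.5,-1.7,4],"turn": 21.3,"jaw": 50},{"xyz": [-10,-2,6],"turn": 28.4,"jaw": 50},{"xyz": [-10.4,-2.1,9],"turn": 35.5,"jaw": 50}]}}

```text
clock: 8.33
position: [0.4213, -0.3693, 0.1019]
ee_rot: [3.024, -0.847, 0.006]
force: [1.4, 0.1, -0.6]
width: 0.803
```

Call:
{"api": "arm_command", "payload": {"deltas": [{"xyz": [0,0,0],"turn": 0,"jaw": 50},{"xyz": [0,0,0],"turn": 0,"jaw": 50}]}}

```text
clock: 8.5
position: [0.42, -0.3689, 0.1013]
ee_rot: [3.025, -0.843, 0.001]
force: [0.1, 0.1, 1.4]
width: 0.807
```

```bash
python3 go.py .4238,-.3687,.05,-31.2 .4238,-.3687,.012,-31.2
```

```text
t 8.5 p [ 0.42   -0.3689  0.1013] yaw -31.1 zax [ 0.    -0.001 -1.   ] w 0.807 q [ 0.64  0.47 -0.02  1.88  0.01  0.8  -1.5 ] F [0.1 0.1 1.4]
-> (0.4238, -0.3687, 0.05, -31.2) xyz cm [ 0.31 -0.21  5.13] turn 0.1 dist 5.1
-> (0.4238, -0.3687, 0.012, -31.2) xyz cm [ 0.3  -0.21  8.93] turn 0.1 dist 8.9
```

Call:
{"api": "arm_command", "payload": {"deltas": [{"xyz": [0.3,-0.2,1.5],"turn": 0,"jaw": 50},{"xyz": [0.3,-0.2,4],"turn": 0,"jaw": 50},{"xyz": [0.3,-0.2,6.5],"turn": 0,"jaw": 50},{"xyz": [0.3,-0.2,8.3],"turn": 0,"jaw": 50},{"xyz": [0.3,-0.2,8.9],"turn": 0,"jaw": 50}]}}

```text
clock: 8.92
position: [0.4244, -0.3685, 0.0113]
ee_rot: [3.028, -0.835, -0.0]
force: [-0.9, -0.5, 0.6]
width: 0.803
```

Call:
{"api": "arm_command", "payload": {"deltas": [{"xyz": [0,0,0],"turn": 0,"jaw": 255},{"xyz": [0,0,0],"turn": 0,"jaw": 255},{"xyz": [0,0,0],"turn": 0,"jaw": 255},{"xyz": [0,0,0],"turn": 0,"jaw": 255},{"xyz": [0,0,0],"turn": 0,"jaw": 255}], "force": 15}}

```text
clock: 9.33
position: [0.4251, -0.3692, 0.0126]
ee_rot: [3.028, -0.834, 0.003]
force: [-0.7, 1.2, 6.4]
width: 0.496
```

Call:
{"api": "arm_command", "payload": {"deltas": [{"xyz": [0,0,0],"turn": 0,"jaw": 255},{"xyz": [0,0,0],"turn": 0,"jaw": 255}]}}

```text
clock: 9.5
position: [0.4254, -0.3694, 0.0132]
ee_rot: [3.027, -0.834, 0.005]
force: [0.4, 0.1, -0.7]
width: 0.502
```

```bash
python3 go.py .43,-.2,.15,-2 
```

```text
t 9.5 p [ 0.4254 -0.3694  0.0132] yaw -30.8 zax [ 0.002 -0.002 -1.   ] w 0.502 q [ 0.64  0.6  -0.02  1.93  0.02  0.61 -1.51] F [ 0.4  0.1 -0.7]
-> (0.43, -0.2, 0.15, -2.0) xyz cm [ -8.24 -14.77 -13.72] turn -28.8 dist 21.8
```

Call:
{"api": "arm_command", "payload": {"deltas": [{"xyz": [0,0,-1.5],"turn": 0,"jaw": 255},{"xyz": [0,0,-4.5],"turn": 0,"jaw": 255},{"xyz": [-0.6,-1.8,-8.5],"turn": -4,"jaw": 255},{"xyz": [-1.5,-5,-11.5],"turn": -10,"jaw": 255},{"xyz": [-2.6,-8.8,-13],"turn": -17,"jaw": 255}]}}

```text
clock: 9.92
position: [0.447, -0.2876, 0.1442]
ee_rot: [3.114, -0.377, 0.01]
force: [1.7, 0.9, -0.3]
width: 0.501
```

```bash
python3 go.py .5175,-.007,.14,-2 
```

```text
t 9.92 p [ 0.447  -0.2876  0.1442] yaw -13.8 zax [ 0.006 -0.006 -1.   ] w 0.501 q [ 0.56  0.37 -0.11  1.9   0.06  0.86 -1.4 ] F [ 1.7  0.9 -0.3]
-> (0.5175, -0.007, 0.14, -2.0) xyz cm [  0.15 -28.93   0.29] turn -11.8 dist 28.9
```

Call:
{"api": "arm_command", "payload": {"deltas": [{"xyz": [-1.4,-4,-1],"turn": -4,"jaw": 255},{"xyz": [-2.8,-8,-2],"turn": -8,"jaw": 255},{"xyz": [-4.2,-12,-3],"turn": -12,"jaw": 255},{"xyz": [-5.6,-16,-4],"turn": -12,"jaw": 255},{"xyz": [-7,-20,-5],"turn": -12,"jaw": 255}]}}

```text
clock: 10.33
position: [0.4264, -0.0825, 0.1916]
ee_rot: [3.135, -0.049, 0.01]
force: [1.5, 0.7, -0.5]
width: 0.503
```

Call:
{"api": "arm_command", "payload": {"deltas": [{"xyz": [-0.8,-3,-0.3],"turn": 0,"jaw": 255},{"xyz": [-1.4,-5,-0.5],"turn": 0,"jaw": 255},{"xyz": [-1.6,-6,-0.5],"turn": 0,"jaw": 255},{"xyz": [-1.6,-6,-0.5],"turn": 0,"jaw": 255}]}}

```text
clock: 10.67
position: [0.4117, -0.0196, 0.1966]
ee_rot: [3.135, -0.042, 0.011]
force: [-0.6, 0.4, -1.8]
width: 0.501
```

```bash
python3 -c "
from h import *
from m2 import rect
d=snap('wrist','w11');P=cloud(d)
print(rect(P,(.517,.0955),.08,.03,.06));print(rect(P,(.518,-.11),.08,.03,.066));print(rect(P,(.518,-.11),.08,.05,.066));print(rect(P,(.736,.024),.06,.01,.022))
"; python3 go.py .5175,-.007,.14,-2 
```

```text
(array([517.4,  94.2]), 110.2, 59.3, -1.8, 10451, np.float64(0.0469))
(array([ 514.2, -113.1]), 103.6, 71.0, 0.0, 12129, np.float64(0.0551))
(array([ 515.9, -112.9]), 96.9, 60.6, -0.0, 10200, np.float64(0.0568))
(array([0., 0.]), 0.0, 0.0, 0.0, 0, np.float64(nan))
t 10.72 p [ 0.4121 -0.0213  0.1964] yaw -1.6 zax [ 0.007 -0.006 -1.   ] w 0.499 q [ 0.21  0.14 -0.32  2.08  0.07  0.92 -1.75] F [ 0.4 -0.5 -0.5]
-> (0.5175, -0.007, 0.14, -2.0) xyz cm [10.46 -1.77  5.7 ] turn 0.4 dist 12.0m2.py:13: RuntimeWarning: Mean of empty slice.
  return np.round(c,1),round(w,1),round(h,1),round((a+90)%180-90,1),len(q),q[:,2].mean().round(4)
  ret = ret.dtype.type(ret / rcount)
```

View pics/w11.png

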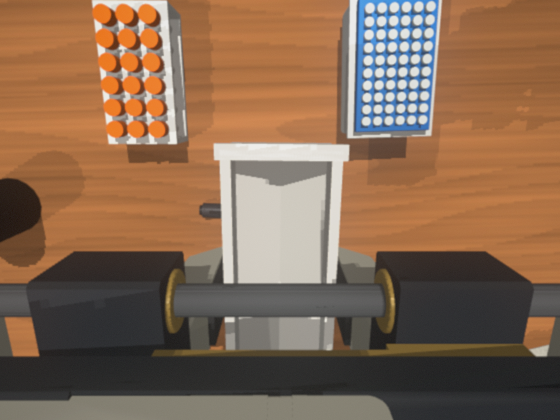

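```bash
python3 -c "
from h import *
def edge(P,xy,hx,hy,z0,z1,axis,sgn):
  m=(abs(P[...,0]-xy[0])<hx+.02)&(abs(P[...,1]-xy[1])<hy+.02)&(P[...,2]>z0)&(P[...,2]<z1)
  q=P[m]; a=q[:,1-axis];b=q[:,axis]*sgn
  c=xy[1-axis];L=(hx if axis else hy)-.008
  bins=np.linspace(c-L,c+L,16);X=[];Y=[]
  for i in range(15):
    s=b[(a>=bins[i])&(a<bins[i+1])]
    if len(s)>2: X.append((bins[i]+bins[i+1])/2-c);Y.append(np.sort(s)[-2]*sgn)
  if len(X)<5: return None
  k=np.polyfit(X,Y,1); r=np.abs(np.polyval(k,X)-Y);g=r<np.median(r)*2.5+1e-4
  k=np.polyfit(np.array(X)[g],np.array(Y)[g],1)
  ang=np.degrees(np.arctan(k[0]))*(1 if axis else -1)
  return 'yaw %.1f at %.4f n%d r%.4f'%(ang,k[1],g.sum(),np.median(r))
for f in('scene0','side0','w10','w11'):
  P=cloud(load(f))
  for n,xy,hx,hy,zz in(('rack',(.517,.095),.055,.029,(.02,.05)),('tip',(.517,-.110),.054,.035,(.02,.066)),('tiplow',(.517,-.110),.054,.035,(.01,.04))):
    print(f,n,[ (('x','y')[ax],s,edge(P,xy,hx,hy,*zz,ax,s)) for ax in(0,1) for s in(1,-1)])
"
```

```text
scene0 rack [('x', 1, 'yaw -2.0 at 0.5723 n13 r0.0002'), ('x', -1, 'yaw -13.3 at 0.4855 n12 r0.0092'), ('y', 1, 'yaw -1.7 at 0.1230 n15 r0.0003'), ('y', -1, 'yaw -6.0 at 0.0749 n12 r0.0074')]
scene0 tip [('x', 1, 'yaw 0.0 at 0.5696 n15 r0.0005'), ('x', -1, 'yaw 7.3 at 0.4724 n15 r0.0030'), ('y', 1, 'yaw 0.2 at -0.0781 n15 r0.0005'), ('y', -1, 'yaw 0.6 at -0.1375 n15 r0.0019')]
scene0 tiplow [('x', 1, 'yaw 0.4 at 0.5691 n12 r0.0002'), ('x', -1, 'yaw 0.0 at 0.5685 n12 r0.0063'), ('y', 1, 'yaw 0.6 at -0.0789 n13 r0.0002'), ('y', -1, 'yaw 0.5 at -0.0819 n14 r0.0003')]
side0 rack [('x', 1, 'yaw -38.5 at 0.5239 n15 r0.0306'), ('x', -1, 'yaw -1.3 at 0.4619 n12 r0.0005'), ('y', 1, 'yaw -1.5 at 0.1232 n15 r0.0010'), ('y', -1, 'yaw -5.5 at 0.0933 n15 r0.0103')]
side0 tip [('x', 1, 'yaw -6.9 at 0.5558 n15 r0.0049'), ('x', -1, 'yaw 0.4 at 0.4633 n14 r0.0005'), ('y', 1, 'yaw -0.1 at -0.0773 n12 r0.0003'), ('y', -1, 'yaw -0.6 at -0.1368 n14 r0.0022')]
side0 tiplow [('x', 1, 'yaw 0.3 at 0.4661 n14 r0.0087'), ('x', -1, 'yaw -0.7 at 0.4637 n14 r0.0007'), ('y', 1, 'yaw -0.1 at -0.0774 n14 r0.0004'), (
[... 197 characters left out ...]
0.0004'), ('y', -1, 'yaw -0.1 at -0.1487 n15 r0.0001')]
w10 tiplow [('x', 1, None), ('x', -1, None), ('y', 1, 'yaw -0.2 at -0.1447 n14 r0.0001'), ('y', -1, 'yaw -0.2 at -0.1470 n14 r0.0001')]
w11 rack [('x', 1, 'yaw -1.2 at 0.5721 n14 r0.0001'), ('x', -1, 'yaw -1.6 at 0.4625 n15 r0.0000'), ('y', 1, 'yaw -1.8 at 0.1229 n12 r0.0038'), ('y', -1, 'yaw -1.6 at 0.0649 n15 r0.0001')]
w11 tip [('x', 1, 'yaw -1.4 at 0.5626 n14 r0.0001'), ('x', -1, 'yaw 0.2 at 0.4628 n15 r0.0002'), ('y', 1, 'yaw 0.1 at -0.0779 n15 r0.0000'), ('y', -1, 'yaw 0.1 at -0.1480 n15 r0.0001')]
w11 tiplow [('x', 1, None), ('x', -1, None), ('y', 1, 'yaw 0.1 at -0.0798 n15 r0.0000'), ('y', -1, 'yaw -0.0 at -0.0803 n15 r0.0000')]
```

```bash
python3 -c "
from h import *
d=load('w11');P=cloud(d)
m=(P[...,2]>.17)&(P[...,2]<.24)&(P[...,0]>.445)&(P[...,0]<.52)&(abs(P[...,1]+.02)<.045)
q=P[m];print(len(q),q.max(0),q.min(0))
y=q[:,1]
for a in np.arange(-.05,.01,.01):
  s=q[(y>a)&(y<a+.01)]; print(a.round(3),s[:,0].max() if len(s) else None)
t=q[q[:,2]>q[:,2].max()-.006]; print(np.median(t,0),t[:,1].min(),t[:,1].max())
"; python3 go.py .517,-.008,.10,-0.8 .517,-.008,.014,-0.8
```

```text
7692 [0.47266698 0.00355164 0.22176391] [ 0.4450011  -0.04649345  0.18253006]
-0.05 0.47102109897036437
-0.04 0.4714078120252768
-0.03 0.47169991012220697
-0.02 0.472156215328641
-0.01 0.47254110848711184
0.0 0.472666976687179
[ 0.46710603 -0.02113389  0.21945508] -0.046493447060594786 0.003551641555156384
t 10.72 p [ 0.4121 -0.0213  0.1964] yaw -1.6 zax [ 0.007 -0.006 -1.   ] w 0.499 q [ 0.21  0.14 -0.32  2.08  0.07  0.92 -1.75] F [ 0.4 -0.5 -0.5]
-> (0.517, -0.008, 0.1, -0.8) xyz cm [10.39 -1.69  9.7 ] turn -0.8 dist 14.3
-> (0.517, -0.008, 0.014, -0.8) xyz cm [10.33 -1.75 18.3 ] turn -0.8 dist 21.1
```

Call:
{"api": "arm_command", "payload": {"deltas": [{"xyz": [3,-0.5,2],"turn": -0.8,"jaw": 255},{"xyz": [6,-1,4],"turn": -0.8,"jaw": 255},{"xyz": [8.7,-1.5,6.5],"turn": -0.8,"jaw": 255},{"xyz": [10.1,-1.7,8.5],"turn": -0.8,"jaw": 255},{"xyz": [10.4,-1.7,9.5],"turn": -0.8,"jaw": 255}]}}

```text
clock: 11.13
position: [0.5188, -0.0092, 0.0993]
ee_rot: [3.135, -0.025, 0.008]
force: [0.1, -0.2, -1.3]
width: 0.501
```

Call:
{"api": "arm_command", "payload": {"deltas": [{"xyz": [0,0,1],"turn": 0,"jaw": 255},{"xyz": [0,0,1],"turn": 0,"jaw": 255}]}}

```text
clock: 11.3
position: [0.5171, -0.0109, 0.087]
ee_rot: [3.134, -0.027, 0.001]
force: [-1.1, -0.9, -0.4]
width: 0.502
```

```bash
python3 go.py .517,-.008,.05,-.8 .517,-.008,.014,-0.8
```

```text
t 11.3 p [ 0.5171 -0.0109  0.087 ] yaw -1.0 zax [ 0.001 -0.007 -1.   ] w 0.502 q [ 0.13  0.45 -0.28  1.97  0.19  0.74 -1.86] F [-1.1 -0.9 -0.4]
-> (0.517, -0.008, 0.05, -0.8) xyz cm [-0.02 -0.31  3.7 ] turn -0.2 dist 3.7
-> (0.517, -0.008, 0.014, -0.8) xyz cm [-0.02 -0.34  7.3 ] turn -0.2 dist 7.3
```

Call:
{"api": "arm_command", "payload": {"deltas": [{"xyz": [0,-0.3,1.5],"turn": 0,"jaw": 255},{"xyz": [0,-0.3,3.5],"turn": 0,"jaw": 255},{"xyz": [0,-0.3,5.5],"turn": 0,"jaw": 255},{"xyz": [0,-0.3,6.8],"turn": 0,"jaw": 255},{"xyz": [0,-0.3,7.1],"turn": 0,"jaw": 255}]}}

```text
clock: 11.72
position: [0.5154, -0.0094, 0.0151]
ee_rot: [3.133, -0.028, -0.003]
force: [-0.3, 0.0, 0.1]
width: 0.501
```

Call:
{"api": "arm_command", "payload": {"deltas": [{"xyz": [0,0,0.2],"turn": 0,"jaw": 255},{"xyz": [0,0,0.2],"turn": 0,"jaw": 255}]}}

```text
clock: 11.88
position: [0.5151, -0.01, 0.0138]
ee_rot: [3.133, -0.029, -0.002]
force: [0.1, 0.3, -1.3]
width: 0.5
```

```bash
python3 go.py .517,-.008,.014,-0.8;  python3 -c "
from h import *
from m2 import rect
for n in ('scene','side'):
  d=snap(n,n+'5');P=cloud(d);print(rect(P,(.517,-.008),.064,.024,.044))
"
```

```text
t 11.88 p [ 0.5151 -0.01    0.0138] yaw -1.1 zax [-0.002 -0.009 -1.   ] w 0.5 q [ 0.09  0.56 -0.24  2.03  0.25  0.58 -1.92] F [ 0.1  0.3 -1.3]
-> (0.517, -0.008, 0.014, -0.8) xyz cm [ 0.19 -0.21 -0.02] turn -0.3 dist 0.3
(array([550.6, -11.2]), 77.3, 51.8, -89.7, 252, np.float64(0.0333))
(array([494.6,  -9.1]), 82.7, 77.9, 12.7, 265, np.float64(0.0333))
```

View pics/scene5.png

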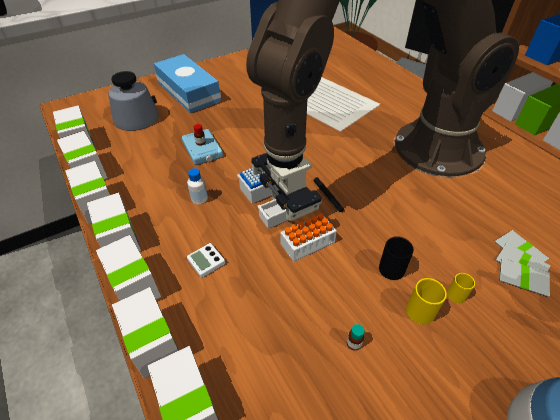

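Nearly on the table; nudge 2 mm and release.

Call:
{"api": "arm_command", "payload": {"deltas": [{"xyz": [0.2,-0.1,0],"turn": -0.2,"jaw": 255},{"xyz": [0.2,-0.1,0.05],"turn": -0.2,"jaw": 255},{"xyz": [0.2,-0.1,0.05],"turn": -0.2,"jaw": 85},{"xyz": [0.2,-0.1,0.05],"turn": -0.2,"jaw": 85},{"xyz": [0.2,-0.1,0.05],"turn": -0.2,"jaw": 85}]}}

```text
clock: 12.4
position: [0.518, -0.0087, 0.0138]
ee_rot: [3.133, -0.024, -0.0]
force: [-0.7, -0.2, 0.9]
width: 0.649
```

Call:
{"api": "arm_command", "payload": {"deltas": [{"xyz": [0,0,0],"turn": 0,"jaw": 85},{"xyz": [0,0,-1.5],"turn": 0,"jaw": 85},{"xyz": [0,0,-5],"turn": 0,"jaw": 85},{"xyz": [0,0,-9],"turn": 0,"jaw": 70},{"xyz": [-1,0,-13],"turn": 0,"jaw": 70}]}}

```text
clock: 12.82
position: [0.5086, -0.0073, 0.1451]
ee_rot: [3.134, -0.023, -0.0]
force: [1.2, -0.1, 0.4]
width: 0.721
```

```bash
python3 go.py .6717,-.1665,.15,0 ;  python3 -c "
from h import *
from m2 import rect
for n in ('scene','side','wrist'):
  d=snap(n,n+'6');P=cloud(d);print(rect(P,(.517,-.008),.066,.024,.044))
"
```

```text
t 12.82 p [ 0.5086 -0.0073  0.1451] yaw -0.9 zax [-0.    -0.008 -1.   ] w 0.721 q [ 0.15  0.36 -0.31  1.93  0.15  0.87 -1.83] F [ 1.2 -0.1  0.4]
-> (0.6717, -0.1665, 0.15, 0.0) xyz cm [16.54 15.68 -0.37] turn -0.9 dist 22.8
(array([516.9,  -8.2]), 126.0, 50.7, -1.9, 515, np.float64(0.032))
(array([516.9,  -6.8]), 126.9, 51.6, -1.7, 362, np.float64(0.0319))
(array([516.5,  -8.4]), 124.6, 49.8, -1.5, 2936, np.float64(0.0343))
```

View pics/side6.png

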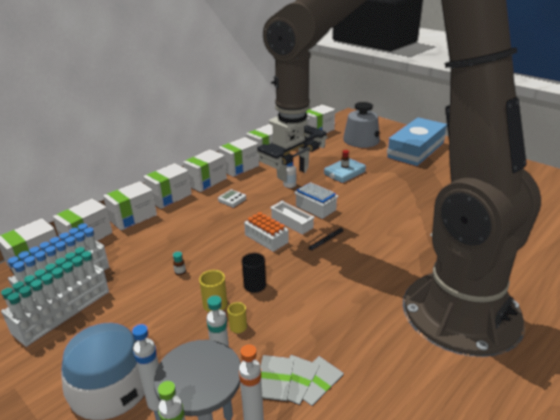

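Trough at (0.517,-0.008), yaw -1.6° — good. Next the bottle.

Call:
{"api": "arm_command", "payload": {"deltas": [{"xyz": [2.5,2.4,-0.5],"turn": 0,"jaw": 45},{"xyz": [5.4,5.1,-1],"turn": 0,"jaw": 45},{"xyz": [8.3,7.9,-1.5],"turn": 0,"jaw": 45},{"xyz": [11.2,10.6,-1.5],"turn": 0,"jaw": 45},{"xyz": [14,13.3,-1],"turn": 0,"jaw": 45}]}}

```text
clock: 13.38
position: [0.649, -0.144, 0.1589]
ee_rot: [3.133, -0.024, 0.01]
force: [1.5, 0.2, 0.1]
width: 0.823
```

Call:
{"api": "arm_command", "payload": {"deltas": [{"xyz": [1.6,1.5,0.5],"turn": 0,"jaw": 45},{"xyz": [2.2,2.1,1],"turn": 0,"jaw": 45},{"xyz": [2.2,2.1,1],"turn": 0,"jaw": 45}]}}

```text
clock: 13.63
position: [0.6702, -0.1675, 0.1459]
ee_rot: [3.133, -0.028, 0.004]
force: [-0.5, 0.1, -0.7]
width: 0.829
```

```bash
python3 -c "
from h import *
from m2 import circ
d=snap('wrist','w12');P=cloud(d)
print(circ(P,(.672,-.1665),0,.008,.057,.021,.04),circ(P,(.672,-.1665),0,.072,.088,.0135,.04))
";python3 go.py .6717,-.1665,.1,0 .6717,-.1665,.034,0
```

```text
(array([ 0.67152051, -0.16617892]), np.float64(0.00017788230865810675), 535) (array([ 0.67129402, -0.16624158]), np.float64(0.00017848008731874594), 267)
t 13.68 p [ 0.6696 -0.1654  0.1468] yaw -0.9 zax [ 0.003 -0.008 -1.   ] w 0.823 q [ 0.31  0.62 -0.24  1.48  0.17  1.06 -1.56] F [-0.5  1.6  0.1]
-> (0.6717, -0.1665, 0.1, 0.0) xyz cm [0.2  0.07 4.68] turn -0.9 dist 4.7
-> (0.6717, -0.1665, 0.034, 0.0) xyz cm [ 0.18  0.02 11.28] turn -0.9 dist 11.3
```

View pics/w12.png

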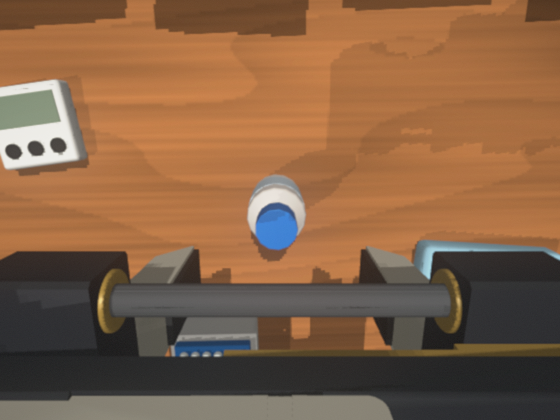

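Bottle cap at (276,228), centred between the fingers. Descend, grip.

Call:
{"api": "arm_command", "payload": {"deltas": [{"xyz": [0.2,0,2.5],"turn": 0,"jaw": 45},{"xyz": [0.2,0,5.5],"turn": 0,"jaw": 45},{"xyz": [0.2,0,8.5],"turn": 0,"jaw": 45},{"xyz": [0.2,0,10.7],"turn": 0,"jaw": 45},{"xyz": [0.2,0,11.2],"turn": 0,"jaw": 45}]}}

```text
clock: 14.1
position: [0.6681, -0.1636, 0.0308]
ee_rot: [3.136, -0.021, -0.006]
force: [-1.4, 0.3, 0.2]
width: 0.824
```

Call:
{"api": "arm_command", "payload": {"deltas": [{"xyz": [0,0,0],"turn": 0,"jaw": 255},{"xyz": [0,0,0],"turn": 0,"jaw": 255},{"xyz": [0,0,0],"turn": 0,"jaw": 255},{"xyz": [0,0,0],"turn": 0,"jaw": 255},{"xyz": [0,0,0],"turn": 0,"jaw": 255}], "force": 18}}

```text
clock: 14.52
position: [0.6691, -0.1637, 0.0324]
ee_rot: [3.135, -0.022, -0.003]
force: [0.6, -2.2, 1.6]
width: 0.511
```

Call:
{"api": "arm_command", "payload": {"deltas": [{"xyz": [0,0,0],"turn": 0,"jaw": 255},{"xyz": [0,0,0],"turn": 0,"jaw": 255},{"xyz": [0,0,0],"turn": 0,"jaw": 255}]}}

```text
clock: 14.77
position: [0.6692, -0.1637, 0.0328]
ee_rot: [3.135, -0.022, -0.002]
force: [-0.2, -0.7, 1.4]
width: 0.453
```

```bash
python3 go.py .618,-.0105,.12,-1 
```

```text
t 14.77 p [ 0.6692 -0.1637  0.0328] yaw -0.8 zax [-0.001 -0.006 -1.   ] w 0.453 q [ 0.3   0.74 -0.22  1.57  0.2   0.86 -1.59] F [-0.2 -0.7  1.4]
-> (0.618, -0.0105, 0.12, -1.0) xyz cm [ -5.34 -15.19  -8.81] turn 0.2 dist 18.4
```

Call:
{"api": "arm_command", "payload": {"deltas": [{"xyz": [0,0,-1],"turn": 0,"jaw": 255},{"xyz": [0,0,-3],"turn": 0,"jaw": 255},{"xyz": [-0.8,-2,-5.5],"turn": 0,"jaw": 255},{"xyz": [-1.8,-5,-6.5],"turn": 0,"jaw": 255},{"xyz": [-3.2,-8.8,-6.5],"turn": 0,"jaw": 255}]}}

```text
clock: 15.18
position: [0.6409, -0.0771, 0.101]
ee_rot: [3.134, -0.029, 0.008]
force: [1.1, 1.1, -0.6]
width: 0.453
```

Call:
{"api": "arm_command", "payload": {"deltas": [{"xyz": [-1,-3,0],"turn": 0,"jaw": 255},{"xyz": [-1.8,-5.2,0],"turn": 0,"jaw": 255},{"xyz": [-2.2,-6.3,0],"turn": 0,"jaw": 255},{"xyz": [-2.2,-6.3,0],"turn": 0,"jaw": 255}]}}

```text
clock: 15.52
position: [0.6194, -0.0101, 0.1011]
ee_rot: [3.135, -0.022, 0.008]
force: [0.5, 0.4, -1.8]
width: 0.451
```

```bash
python3 -c "
from h import *
from m2 import circ
for n in('scene','side','wrist'):
  d=snap(n,n+'7');P=cloud(d);print(circ(P,(.618,-.0105),0,.07,.09,.021,.03))
";python3 go.py .616,-.0105,.033,-1
```

```text
(array([ 0.62237584, -0.01125465]), np.float64(0.0005134761747309716), 106)
(array([ 0.62283254, -0.01401149]), np.float64(0.0009190933459058293), 86)
(array([ 0.62293329, -0.01571452]), np.float64(0.0001863110133045534), 602)
t 15.67 p [ 0.6205 -0.0161  0.1005] yaw -1.2 zax [ 0.005 -0.009 -1.   ] w 0.456 q [ 0.1   0.56 -0.25  1.71  0.18  0.88 -1.81] F [ 0.1 -1.2 -0.4]
-> (0.616, -0.0105, 0.033, -1.0) xyz cm [-0.5  -0.61  6.74] turn -0.2 dist 6.8
```

View pics/scene7.png

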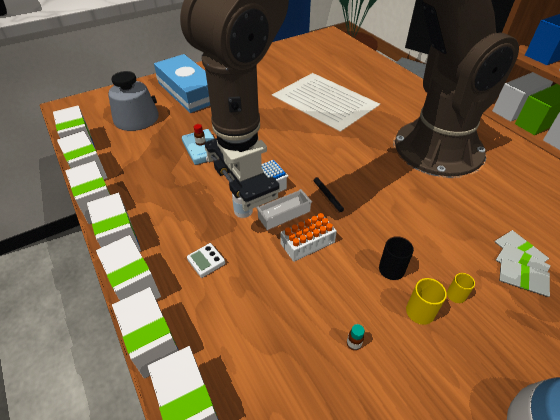

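Call:
{"api": "arm_command", "payload": {"deltas": [{"xyz": [-0.5,-0.6,1],"turn": 0,"jaw": 255},{"xyz": [-0.5,-0.6,2.5],"turn": 0,"jaw": 255},{"xyz": [-0.5,-0.6,4.5],"turn": 0,"jaw": 255},{"xyz": [-0.5,-0.6,6],"turn": 0,"jaw": 255},{"xyz": [-0.5,-0.6,6.3],"turn": 0,"jaw": 255}]}}

```text
clock: 16.08
position: [0.6147, -0.0134, 0.0346]
ee_rot: [3.131, -0.037, 0.002]
force: [0.1, -0.5, -1.2]
width: 0.45
```

Call:
{"api": "arm_command", "payload": {"deltas": [{"xyz": [0,0,0],"turn": 0,"jaw": 255},{"xyz": [0,0,0],"turn": 0,"jaw": 255}]}}

```text
clock: 16.25
position: [0.6148, -0.0155, 0.0344]
ee_rot: [3.129, -0.041, 0.001]
force: [-0.2, -0.9, -0.8]
width: 0.455
```

```bash
python3 -c "
from h import *
from m2 import circ
for n in('scene','side','wrist'):
  d=snap(n,n+'8');P=cloud(d);print(circ(P,(.618,-.0105),0,.008,.03,.021,.03))
";python3 go.py .616,-.0105,.033,-1
```

```text
(array([ 0.61753837, -0.01682073]), np.float64(0.0005351011985105757), 60)
(array([ 0.61770542, -0.01627581]), np.float64(0.0011574961047889354), 71)
(array([ 0.6179732 , -0.01495389]), np.float64(0.00015104672479430634), 734)
t 16.4 p [ 0.6155 -0.014   0.0355] yaw -1.4 zax [ 0.003 -0.011 -1.   ] w 0.453 q [ 0.08  0.64 -0.23  1.77  0.21  0.76 -1.85] F [ 0.3  0.  -0.3]
-> (0.616, -0.0105, 0.033, -1.0) xyz cm [ 0.04 -0.35  0.25] turn -0.4 dist 0.4
```

Call:
{"api": "arm_command", "payload": {"deltas": [{"xyz": [0.1,-0.3,0],"turn": 0,"jaw": 255},{"xyz": [0.1,-0.5,0],"turn": 0,"jaw": 255},{"xyz": [0.1,-0.5,0.1],"turn": 0,"jaw": 255},{"xyz": [0.1,-0.5,0.25],"turn": 0,"jaw": 255},{"xyz": [0.1,-0.5,0.25],"turn": 0,"jaw": 255}]}}

```text
clock: 16.82
position: [0.6167, -0.0087, 0.0329]
ee_rot: [3.131, -0.038, 0.005]
force: [-0.0, 0.7, 0.0]
width: 0.454
```

```bash
python3 -c "
from h import *
from m2 import circ
for n in('wrist',):
  d=snap(n,n+'9');P=cloud(d);print(circ(P,(.618,-.0105),0,.008,.03,.021,.03))
";python3 go.py .616,-.0105,.033,-1
```

```text
(array([ 0.61926767, -0.0092265 ]), np.float64(0.000136980781742662), 767)
t 16.87 p [ 0.6166 -0.0088  0.0329] yaw -1.4 zax [ 0.003 -0.011 -1.   ] w 0.45 q [ 0.07  0.64 -0.23  1.77  0.21  0.75 -1.86] F [-0.9 -0.4 -0.8]
-> (0.616, -0.0105, 0.033, -1.0) xyz cm [-0.06  0.17 -0.01] turn -0.4 dist 0.2
```

Bottle at (0.619,-0.009): gap about 21 mm. Release and rise.

Call:
{"api": "arm_command", "payload": {"deltas": [{"xyz": [0,0,0],"turn": 0,"jaw": 70},{"xyz": [0,0,0],"turn": 0,"jaw": 70},{"xyz": [0,0,0],"turn": 0,"jaw": 70},{"xyz": [0,0,0],"turn": 0,"jaw": 70},{"xyz": [0,0,-1],"turn": 0,"jaw": 70}]}}

```text
clock: 17.28
position: [0.6153, -0.0089, 0.0416]
ee_rot: [3.13, -0.038, -0.0]
force: [-0.2, -0.1, 0.3]
width: 0.711
```

Call:
{"api": "arm_command", "payload": {"deltas": [{"xyz": [0,0,-2],"turn": 0,"jaw": 70},{"xyz": [0,0,-6],"turn": 0,"jaw": 60},{"xyz": [0,0,-10],"turn": 0,"jaw": 50},{"xyz": [0,0,-14],"turn": 0,"jaw": 45},{"xyz": [-1,-3,-16],"turn": -7,"jaw": 45}]}}

```text
clock: 17.7
position: [0.6095, 0.0165, 0.2072]
ee_rot: [3.124, 0.136, 0.01]
force: [1.9, -0.2, 0.6]
width: 0.823
```

```bash
python3 -c "
from h import *
from m2 import circ,rect
for n in('scene','side','wrist'):
  d=snap(n,n+'10');P=cloud(d);print(circ(P,(.618,-.0105),0,.008,.057,.021,.03),circ(P,(.618,-.0105),0,.072,.088,.0135,.03))
  if n=='scene':print(rect(P,(.517,-.008),.066,.024,.044),circ(P,(.423,.354),0,.01,.07,.028,.045))
";python3 go.py .423,.3545,.19,45
```

```text
(array([ 0.61934701, -0.01041955]), np.float64(0.000601508365917984), 255) (array([ 0.6193152 , -0.01069527]), np.float64(0.0005704903246373447), 71)
(array([516.9,  -8.7]), 124.9, 52.0, -2.0, 498, np.float64(0.032)) (array([0.42405183, 0.35394824]), np.float64(0.001634761540160911), 965)
(array([ 0.61958349, -0.01002222]), np.float64(0.0012455347906905872), 194) (array([ 0.619213  , -0.00998523]), np.float64(0.0012394445917428033), 47)
(array([ 0.61909183, -0.01004219]), np.float64(0.00018292007651778477), 341) (array([ 0.61889568, -0.0103108 ]), np.float64(0.00016320422054168227), 159)
t 17.85 p [0.6069 0.0262 0.2047] yaw 5.9 zax [ 0.005 -0.009 -1.   ] w 0.824 q [ 0.08  0.44 -0.3   1.63  0.16  1.09 -1.74] F [ 0.1  0.2 -0.7]
-> (0.423, 0.3545, 0.19, 45.0) xyz cm [-14.94 -34.55   1.09] turn -39.1 dist 37.7
```

View pics/scene10.png

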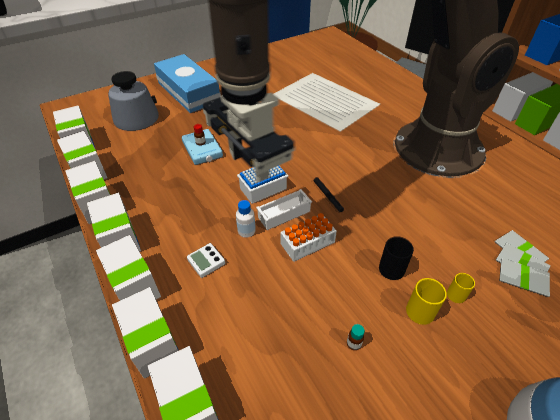

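Bottle stands at (0.619,-0.010), scene px (245,217), upright. Now the cup.

Call:
{"api": "arm_command", "payload": {"deltas": [{"xyz": [-1.4,-3.5,0],"turn": -7,"jaw": 30},{"xyz": [-3,-7.2,0],"turn": -13,"jaw": 30},{"xyz": [-4.6,-11,0],"turn": -20,"jaw": 30},{"xyz": [-6.2,-14.6,0],"turn": -27,"jaw": 30},{"xyz": [-7.8,-18.2,0],"turn": -33,"jaw": 30}]}}

```text
clock: 18.27
position: [0.5095, 0.1997, 0.2025]
ee_rot: [2.95, 1.048, 0.001]
force: [0.2, -0.3, -0.0]
width: 0.882
```

```bash
python3 go.py .423,.3545,.17,45
```

```text
t 18.27 p [0.5095 0.1997 0.2025] yaw 39.1 zax [ 0.004 -0.01  -1.   ] w 0.882 q [-0.11  0.38 -0.5   1.77  0.22  1.05 -1.57] F [ 0.2 -0.3 -0. ]
-> (0.423, 0.3545, 0.17, 45.0) xyz cm [  3.07 -17.5    3.05] turn -5.9 dist 18.0
```

Call:
{"api": "arm_command", "payload": {"deltas": [{"xyz": [0.6,-3.7,0],"turn": -3,"jaw": 30},{"xyz": [1.3,-7.6,0.5],"turn": -6,"jaw": 30},{"xyz": [2,-11.5,1],"turn": -6,"jaw": 30},{"xyz": [2.6,-14.8,2],"turn": -6,"jaw": 30},{"xyz": [3,-16.5,3],"turn": -6,"jaw": 30}]}}

```text
clock: 18.68
position: [0.4259, 0.3499, 0.1705]
ee_rot: [2.891, 1.206, 0.0]
force: [-0.3, 0.1, 0.9]
width: 0.882
```

Call:
{"api": "arm_command", "payload": {"deltas": [{"xyz": [0,0,0],"turn": 0,"jaw": 30},{"xyz": [0,0,0],"turn": 0,"jaw": 30}]}}

```text
clock: 18.85
position: [0.4248, 0.3501, 0.1697]
ee_rot: [2.889, 1.209, -0.003]
force: [0.4, -1.0, 0.0]
width: 0.887
```

```bash
python3 -c "
from h import *
from m2 import circ
d=snap('wrist','w13');P=cloud(d)
m=(np.hypot(P[...,0]-.423,P[...,1]-.354)<.045)&(P[...,2]>.074)&(P[...,2]<.084)
q=P[m][:,:2]*1000;print(len(q),cv2.minEnclosingCircle(q.astype(np.float32)))
for f in('scene10','side10'):
  P=cloud(load(f));m=(np.hypot(P[...,0]-.423,P[...,1]-.354)<.045)&(P[...,2]>.072)&(P[...,2]<.084)
  q=P[m][:,:2]*1000;print(len(q),cv2.minEnclosingCircle(q.astype(np.float32)))
";python3 go.py .423,.3545,.1,45 .423,.3545,.03,45
```

```text
1023 ((422.77960205078125, 354.0443420410156), 27.99764633178711)
231 ((423.46484375, 354.1376647949219), 28.375181198120117)
156 ((421.7279052734375, 354.32177734375), 29.717077255249023)
t 18.9 p [0.4261 0.3489 0.1702] yaw 45.3 zax [ 0.003 -0.01  -1.   ] w 0.882 q [-0.38  0.43 -0.55  1.79  0.27  1.   -1.83] F [ 0.2 -1.   0.7]
-> (0.423, 0.3545, 0.1, 45.0) xyz cm [ 0.21 -0.68  7.01] turn 0.3 dist 7.0
-> (0.423, 0.3545, 0.03, 45.0) xyz cm [ 0.24 -0.74 14.01] turn 0.3 dist 14.0
```

View pics/w13.png

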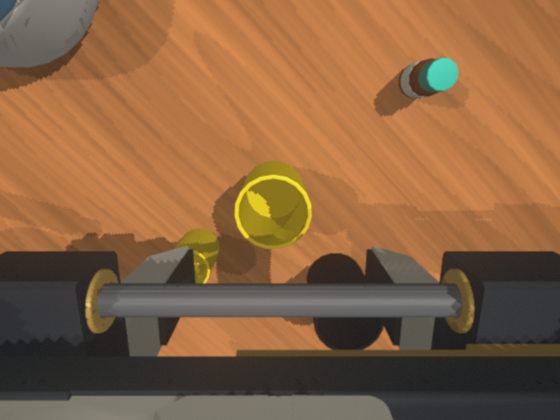

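Cup rim circle at (273,211), R = 28 mm at (0.4228, 0.3541); small cup (205,258) and black cup (345,300) are clear of the fingers. Descend.

Call:
{"api": "arm_command", "payload": {"deltas": [{"xyz": [0.2,-0.5,1],"turn": 0,"jaw": 30},{"xyz": [0.2,-0.7,3],"turn": 0,"jaw": 30},{"xyz": [0.2,-0.7,5],"turn": 0,"jaw": 30},{"xyz": [0.2,-0.7,6],"turn": 0,"jaw": 30},{"xyz": [0.2,-0.7,6],"turn": 0,"jaw": 30}]}}

```text
clock: 19.32
position: [0.4227, 0.3522, 0.1078]
ee_rot: [2.89, 1.201, -0.007]
force: [-0.5, -1.1, 0.6]
width: 0.884
```

```bash
python3 go.py .4228,.3541,.035,45
```

```text
t 19.32 p [0.4227 0.3522 0.1078] yaw 45.2 zax [ 0.    -0.013 -1.   ] w 0.884 q [-0.42  0.51 -0.52  1.85  0.33  0.88 -1.89] F [-0.5 -1.1  0.6]
-> (0.4228, 0.3541, 0.035, 45.0) xyz cm [ 0.2  -0.19  7.28] turn 0.2 dist 7.3
```

Call:
{"api": "arm_command", "payload": {"deltas": [{"xyz": [0.2,-0.2,1.5],"turn": 0,"jaw": 30},{"xyz": [0.2,-0.2,3.5],"turn": 0,"jaw": 30},{"xyz": [0.2,-0.2,5.5],"turn": 0,"jaw": 30},{"xyz": [0.2,-0.2,7],"turn": 0,"jaw": 30},{"xyz": [0.2,-0.2,7.2],"turn": 0,"jaw": 30}]}}

```text
clock: 19.73
position: [0.4226, 0.3526, 0.0341]
ee_rot: [2.889, 1.199, -0.011]
force: [-0.6, -0.4, 0.2]
width: 0.881
```

Call:
{"api": "arm_command", "payload": {"deltas": [{"xyz": [0,0,0],"turn": 0,"jaw": 255},{"xyz": [0,0,0],"turn": 0,"jaw": 255},{"xyz": [0,0,0],"turn": 0,"jaw": 255},{"xyz": [0,0,0],"turn": 0,"jaw": 255},{"xyz": [0,0,0],"turn": 0,"jaw": 255}], "force": 12}}

```text
clock: 20.15
position: [0.4232, 0.3532, 0.0353]
ee_rot: [2.89, 1.199, -0.008]
force: [-1.0, -1.3, 5.4]
width: 0.617
```

Call:
{"api": "arm_command", "payload": {"deltas": [{"xyz": [0,0,0],"turn": 0,"jaw": 255},{"xyz": [0,0,0],"turn": 0,"jaw": 255}]}}

```text
clock: 20.32
position: [0.4234, 0.3534, 0.0357]
ee_rot: [2.89, 1.199, -0.007]
force: [-0.6, 0.1, -0.3]
width: 0.615
```

```bash
python3 go.py .4228,.3541,.20,45 .5165,-.197,.2,90
```

```text
t 20.32 p [0.4234 0.3534 0.0357] yaw 45.1 zax [ 0.001 -0.013 -1.   ] w 0.615 q [-0.46  0.6  -0.47  1.91  0.41  0.73 -1.96] F [-0.6  0.1 -0.3]
-> (0.4228, 0.3541, 0.2, 45.0) xyz cm [ -0.15   0.07 -16.42] turn 0.1 dist 16.4
-> (0.5165, -0.197, 0.2, 90.0) xyz cm [-32.54  45.62 -15.68] turn -44.9 dist 58.2
```

Cup gripped (56.6 mm). Lift, carry, turning to 90° so the fingers stay clear of the tip box.

Call:
{"api": "arm_command", "payload": {"deltas": [{"xyz": [0,0,-1.5],"turn": 0,"jaw": 255},{"xyz": [0,0,-5],"turn": 0,"jaw": 255},{"xyz": [0,0,-9],"turn": 0,"jaw": 255},{"xyz": [0,0,-12.5],"turn": 0,"jaw": 255},{"xyz": [-1.5,2,-15],"turn": 0,"jaw": 255}]}}

```text
clock: 20.73
position: [0.4257, 0.336, 0.1897]
ee_rot: [2.891, 1.209, -0.001]
force: [0.2, 0.5, -0.7]
width: 0.615
```

Call:
{"api": "arm_command", "payload": {"deltas": [{"xyz": [-2.2,3.1,0],"turn": -3,"jaw": 255},{"xyz": [-4.5,6.3,0],"turn": -8,"jaw": 255},{"xyz": [-6.8,9.6,0],"turn": -14,"jaw": 255},{"xyz": [-9.1,12.8,0],"turn": -20,"jaw": 255},{"xyz": [-11.4,16,0],"turn": -26,"jaw": 255}]}}

```text
clock: 21.15
position: [0.4594, 0.1408, 0.1914]
ee_rot: [2.541, 1.835, -0.004]
force: [1.6, 0.4, -1.1]
width: 0.617
```

```bash
python3 go.py .5165,-.196,.19,90
```

```text
t 21.15 p [0.4594 0.1408 0.1914] yaw 71.7 zax [ 0.003 -0.008 -1.   ] w 0.617 q [ 0.1   0.31 -0.64  1.92  0.23  0.98 -0.96] F [ 1.6  0.4 -1.1]
-> (0.5165, -0.196, 0.19, 90.0) xyz cm [-30.17  16.01   0.41] turn -18.3 dist 34.2
```

Call:
{"api": "arm_command", "payload": {"deltas": [{"xyz": [-3.6,1.9,0],"turn": -4,"jaw": 255},{"xyz": [-7.2,3.8,0],"turn": -8,"jaw": 255},{"xyz": [-10.8,5.7,0],"turn": -12,"jaw": 255},{"xyz": [-14.4,7.6,0],"turn": -16,"jaw": 255},{"xyz": [-17.8,9.4,0],"turn": -18,"jaw": 255}]}}

```text
clock: 21.57
position: [0.4923, -0.0603, 0.1931]
ee_rot: [2.219, 2.213, -0.006]
force: [0.6, 0.7, -1.7]
width: 0.617
```

```bash
python3 go.py .5165,-.196,.17,90
```

```text
t 21.57 p [ 0.4923 -0.0603  0.1931] yaw 89.9 zax [ 0.003 -0.008 -1.   ] w 0.617 q [ 0.5   0.33 -0.62  1.89  0.24  0.99 -0.23] F [ 0.6  0.7 -1.7]
-> (0.5165, -0.196, 0.17, 90.0) xyz cm [-13.54   2.45   2.42] turn -0.1 dist 14.0
```

Call:
{"api": "arm_command", "payload": {"deltas": [{"xyz": [-3.8,0.7,0],"turn": 0,"jaw": 255},{"xyz": [-7.6,1.4,0],"turn": 0,"jaw": 255},{"xyz": [-10.6,1.9,0.5],"turn": 0,"jaw": 255},{"xyz": [-12.6,2.3,1],"turn": 0,"jaw": 255},{"xyz": [-13.4,2.4,2],"turn": 0,"jaw": 255}]}}

```text
clock: 21.98
position: [0.5164, -0.1989, 0.1743]
ee_rot: [2.223, 2.206, -0.007]
force: [0.2, 0.6, 0.3]
width: 0.618
```

Call:
{"api": "arm_command", "payload": {"deltas": [{"xyz": [0,0,1],"turn": 0,"jaw": 255},{"xyz": [0,0,2],"turn": 0,"jaw": 255},{"xyz": [0,0,2],"turn": 0,"jaw": 255}]}}

```text
clock: 22.23
position: [0.5149, -0.1971, 0.1519]
ee_rot: [2.223, 2.211, -0.009]
force: [-0.4, 1.0, -0.7]
width: 0.618
```

```bash
python3 -c "
from h import *
from m2 import circ
for n in('scene','side'):
  d=snap(n,n+'11');P=cloud(d);fr=d['frame'].astype(int)
  m=(np.hypot(P[...,0]-.5165,P[...,1]+.196)<.06)&(P[...,2]>.07)&(fr[...,0]>90)&(fr[...,2]<50)&(abs(fr[...,0]-fr[...,1])<70)
  q=P[m];print(len(q),q.min(0).round(3),q.max(0).round(3),circ(np.where(m[...,None],P,np.nan),(.5165,-.196),0,.07,.2,.028,.05))
";python3 go.py .5165,-.196,.1,90
```

```text
716 [ 0.489 -0.226  0.115] [ 0.574 -0.167  0.26 ] (array([ 0.51608549, -0.19759514]), np.float64(0.0010136029411322942), 704)
445 [ 0.485 -0.227  0.118] [ 0.544 -0.165  0.198] (array([ 0.51494501, -0.19707964]), np.float64(0.0015628368170924369), 445)
t 22.33 p [ 0.5162 -0.197   0.1539] yaw 89.7 zax [ 0.003 -0.009 -1.   ] w 0.616 q [ 0.66  0.45 -0.55  1.81  0.29  0.95 -0.01] F [ 0.2 -0.  -0.9]
-> (0.5165, -0.196, 0.1, 90.0) xyz cm [0.15 0.02 5.39] turn -0.3 dist 5.4
```

View pics/scene11.png

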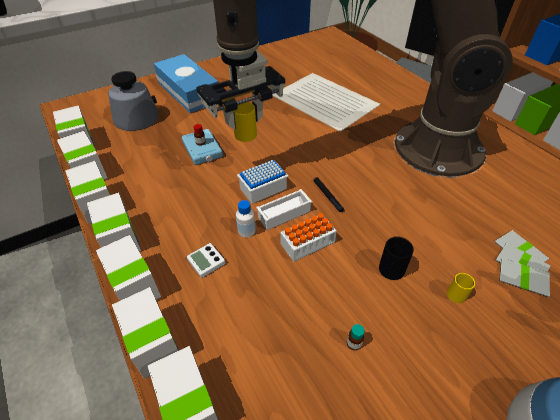

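Cup upright, centred on the TCP, foot at ~0.117 as expected. Lower.

Call:
{"api": "arm_command", "payload": {"deltas": [{"xyz": [0.1,0,1.5],"turn": 0,"jaw": 255},{"xyz": [0.1,0,4],"turn": 0,"jaw": 255},{"xyz": [0.1,0,7],"turn": 0,"jaw": 255},{"xyz": [0.1,0,9.5],"turn": 0,"jaw": 255},{"xyz": [0.1,0,10.5],"turn": 0,"jaw": 255}]}}

```text
clock: 22.75
position: [0.5152, -0.1954, 0.0466]
ee_rot: [2.221, 2.215, -0.009]
force: [-0.0, 0.8, -0.5]
width: 0.617
```

Call:
{"api": "arm_command", "payload": {"deltas": [{"xyz": [0,0,0.3],"turn": 0,"jaw": 255},{"xyz": [0,0,0.3],"turn": 0,"jaw": 255}]}}

```text
clock: 22.92
position: [0.5151, -0.1943, 0.0436]
ee_rot: [2.22, 2.217, -0.009]
force: [-0.8, -0.5, -1.0]
width: 0.619
```

```bash
python3 -c "
from h import *
from m2 import circ
for n in('scene','side'):
  d=snap(n,n+'12');P=cloud(d);print(circ(P,(.5165,-.196),0,.01,.03,.028,.038),np.sort(P[(np.hypot(P[...,0]-.5165,P[...,1]+.196)<.04)&(P[...,2]>.0)][:,2])[:3])
";python3 go.py .5165,-.196,.0357,90
```

```text
(array([ 0.51539692, -0.19482026]), np.float64(0.0005183291763734346), 33) [4.91472363e-05 4.35430293e-04 4.38145663e-04]
(array([ 0.5158957 , -0.19440498]), np.float64(0.0010179540195743401), 30) [7.84458149e-05 1.88324752e-04 2.04608277e-04]
t 23.02 p [ 0.5162 -0.1951  0.045 ] yaw 89.9 zax [ 0.002 -0.008 -1.   ] w 0.619 q [ 0.6   0.59 -0.48  1.91  0.4   0.73 -0.11] F [ 0.5 -0.  -0.3]
-> (0.5165, -0.196, 0.0357, 90.0) xyz cm [-0.09  0.03  0.93] turn -0.1 dist 0.9
```

Call:
{"api": "arm_command", "payload": {"deltas": [{"xyz": [-0.1,0,0.3],"turn": 0,"jaw": 255},{"xyz": [-0.1,0,0.6],"turn": 0,"jaw": 255},{"xyz": [-0.1,0,0.85],"turn": 0,"jaw": 255},{"xyz": [-0.1,0,0.95],"turn": 0,"jaw": 255},{"xyz": [-0.1,0,0.95],"turn": 0,"jaw": 255}]}}

```text
clock: 23.43
position: [0.5162, -0.1962, 0.0355]
ee_rot: [2.219, 2.214, -0.007]
force: [0.1, -0.6, -0.8]
width: 0.619
```

```bash
python3 go.py .5165,-.196,.0357,90;python3 -c "
from h import *
from m2 import circ
for n in('scene','side'):
  d=snap(n,n+'13');P=cloud(d);print(circ(P,(.5165,-.196),0,.01,.03,.028,.038))
"
```

```text
t 23.43 p [ 0.5162 -0.1962  0.0355] yaw 89.9 zax [ 0.002 -0.008 -1.   ] w 0.619 q [ 0.6   0.6  -0.47  1.92  0.41  0.72 -0.12] F [ 0.1 -0.6 -0.8]
-> (0.5165, -0.196, 0.0357, 90.0) xyz cm [ 0.02  0.03 -0.02] turn -0.1 dist 0.0
(array([ 0.51602535, -0.19735797]), np.float64(0.0005073178585264827), 37)
(array([ 0.51727001, -0.19523888]), np.float64(0.0014116866264988134), 33)
```

Release and rise well clear.

Call:
{"api": "arm_command", "payload": {"deltas": [{"xyz": [0,0,0],"turn": 0,"jaw": 40},{"xyz": [0,0,0],"turn": 0,"jaw": 40},{"xyz": [0,0,0],"turn": 0,"jaw": 40},{"xyz": [0,0,0],"turn": 0,"jaw": 40},{"xyz": [0,0,-1],"turn": 0,"jaw": 40}]}}

```text
clock: 23.95
position: [0.515, -0.1959, 0.0444]
ee_rot: [2.22, 2.216, -0.009]
force: [-0.2, -0.4, 0.8]
width: 0.838
```

Call:
{"api": "arm_command", "payload": {"deltas": [{"xyz": [0,0,-2],"turn": 0,"jaw": 40},{"xyz": [0,0,-6],"turn": 0,"jaw": 40},{"xyz": [0,0,-10],"turn": 0,"jaw": 40},{"xyz": [0,0,-14],"turn": 0,"jaw": 40},{"xyz": [0,0,-17],"turn": 0,"jaw": 40}]}}

```text
clock: 24.37
position: [0.5158, -0.1942, 0.2186]
ee_rot: [2.218, 2.215, -0.006]
force: [1.3, -0.3, 0.0]
width: 0.841
```

Call:
{"api": "arm_command", "payload": {"deltas": [{"xyz": [-3,-3,-2],"turn": 0,"jaw": 40},{"xyz": [-5,-5,-3],"turn": 0,"jaw": 40},{"xyz": [-6,-6,-3],"turn": 0,"jaw": 40},{"xyz": [-6,-6,-3],"turn": 0,"jaw": 40}]}}

```text
clock: 24.7
position: [0.4533, -0.2574, 0.2507]
ee_rot: [2.222, 2.208, -0.009]
force: [0.0, -0.1, -0.1]
width: 0.847
```

```bash
sed -n '/^  for f/,$p' m2.py >/dev/null; python3 -c "
from h import *
from m2 import circ,rect
print(observe()['position'],observe()['force'],observe()['width'])
for n in('scene','side'):
  d=snap(n,n+'14');P=cloud(d);print(n)
  for k,xy,z0,z1,R,reg in [('red',(.587,-.345),.03,.055,.014,.022),('redcap',(.587,-.345),.066,.079,.0115,.022),('teal',(.576,.337),.005,.03,.014,.03),('bottle',(.619,-.01),.008,.057,.021,.03),('cup',(.5165,-.196),.005,.07,.028,.04),('bcup',(.403,.2485),.01,.06,.028,.045),('scup',(.3325,.3645),.005,.04,.02,.03)]:
    try: print(k,*circ(P,xy,0,z0,z1,R,reg))
    except Exception as e: print(k,e)
  q=P[(np.hypot(P[...,0]-.5165,P[...,1]+.196)<.045)&(P[...,2]>.072)&(P[...,2]<.085)][:,:2]*1000
  print('rim',cv2.minEnclosingCircle(q.astype(np.float32)))
  for k,xy,reg,z0,z1 in [('trough',(.517,-.009),.066,.024,.044),('timer',(.735,.024),.06,.01,.022),('pen',(.39,-.003),.08,.006,.02)]: print(k,*rect(P,xy,reg,z0,z1))
"
```

```text
[ 0.45328091 -0.25740061  0.25065851] [ 0.04496516 -0.12401518 -0.12773597] 0.8468451032575534
scene
red [ 0.58763631 -0.34599202] 0.000976980424942422 75
redcap [ 0.58725691 -0.34600581] 0.0010143310353778624 37
teal [0.57591874 0.33739082] 0.00030391077170492317 105
bottle [ 0.61935284 -0.01025518] 0.0005474993845095682 258
cup [ 0.51648503 -0.19560503] 0.001262464347564482 430
bcup [0.40314312 0.2484406 ] 0.001328265626119273 639
scup [0.33275717 0.36422351] 0.0014592877102752467 346
rim ((516.3345336914062, -194.8271484375), 30.136432647705078)
trough [517.3  -8.9] 124.7 51.1 -1.2 505 0.032
timer [736.4  24.4] 62.6 61.8 -84.2 689 0.0154
pen [426.   -6.1] 127.4 85.9 86.1 279 0.0124
side
red [ 0.58717042 -0.34530963] 0.0017710023386464917 63
redcap [ 0.58738866 -0.3444963 ] 0.0018510700333974305 27
teal [0.57641405 0.33785139] 0.0009516839505300254 94
bottle [ 0.61937038 -0.01003953] 0.001342484769993971 196
cup [ 0.51647819 -0.19552359] 0.001583152853227866 302
bcup [0.4025684  0.24883881] 0.0010856820554847706 493
scup [0.33361682 0.36462925] 0.0012532626457884208 293
rim ((518.2882690429688, -191.93353271484375), 31.80147933959961)
trough [516.3  -6.4] 126.5 52.7 -0.6 369 0.0319
timer [734.8  24.8] 67.0 65.5 6.6 241 0.016
pen [421.6  -4.2] 127.9 85.9 83.7 257 0.0125
```

View pics/scene14.png

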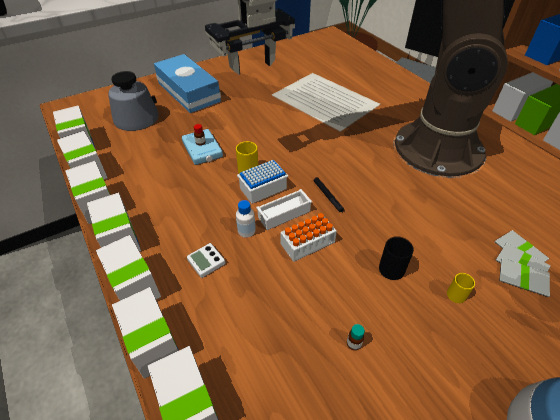

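View pics/side14.png

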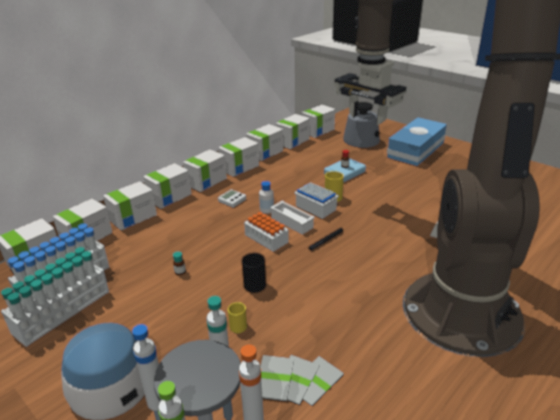

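Everything is in place and upright, and the bystanders have not moved. In the pen's rectangle fit the trough wall got into the region; the image shows the pen unchanged at (328,194).

```bash
python3 -c "
from cell import sign_off; print(sign_off())"
```

```text
the job is handed in; nothing more can be done
None
```

The bench is set out as asked and handed in at about 25 s on the robot clock, with the gripper clear of everything.

| Item | Final position (m) | Check |
|---|---|---|
| Red vial, moved first | (0.587, -0.345) | about 1–2 mm from the middle of the cold pack (0.587, -0.344) |
| White trough | (0.517, -0.008), yaw about -1° | rack at (0.517, 0.094), yaw -1.7°; tip box at (0.517, -0.113), yaw about 0° |
| Blue-capped bottle | (0.619, -0.010) | about 21 mm clear behind the trough |
| Yellow waste cup (the larger one) | (0.516, -0.1955) | about 20 mm clear of the tip box's outer side |

- **Bystanders:** the teal vial, timer and both other cups fit at their starting positions to within about 1 mm.
- **Pen:** its final fit failed because points from the trough wall got into it. In the image it lies at the same pixels as at the start, (328,194).
- **Vial grasp:** the fingers finished closing during the lift, so the vial hung about 25 mm below the fingertips. My first estimate of 12 mm was wrong. I re-measured before setting it down, and it stands upright.
- **Measurement limits:** the scene and side cameras disagree by up to 2.5 mm on the trough's sideways position. The cup's rim fits were poor, with radii of 30–32 mm against the true 28 mm, so I used the wall fits.

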